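Put the span caliper away in the latched showcase

ROBOT

A 6-joint arm with a two-finger parallel gripper is mounted at the origin on the work surface. World frame = base frame: x ahead of the robot, y to its left, z up, the work surface at z = 0. Lengths are in m, angles in rad, forces in N, time in s.
With the tool pointing down it reaches from about 0.35 to 0.775 m from the base axis. Payload 5.5 kg.
Tool frame: the origin (TCP) lies between the finger pads; the fingertips stand env.nose_length ahead of it and the grasp point (between the pads) lies 8 mm behind it (env.nose_length is the distance from the TCP to the fingertips, in m); z points along the fingers, y is the direction in which the jaws open and shut (so a half turn about z gives the same grasp; the last joint's range is limited). The gripper opens to 85 mm and grips with 20 to 120 N. Pads are 22 mm wide; open, the fingers measure 114 mm over their backs; the gripper's body (76 mm by 85 mm) begins 54 mm behind the grasp point. The pads swing forward as they close: fully open they stand 13 mm farther back than shut.
Start: joints at [1.101, 0.313, 0.046, 1.304, 0, 1.431], TCP at [0.186, 0.544, 0.242] pointing down, gripper open.
Joint ranges: [-2.76, 2.76], [-0.86, 1.69], [-1.03, 1.26], [-2.2, 2.34], [-1.47, 1.5], [-3.14, 3.14]. Speed limits (rad/s): [2.57, 2.57, 3.14, 3.14, 3.14, 3.14].

INTERFACE

Orientations are given as a unit quaternion [w, x, y, z].
In Python, from workcell import env gives the robot as it stands. The module is installed in compiled form; this text tells all that it offers.
- The arm moves only by the shell command python3 -m creep 'ROWS' [FORCE]. ROWS is a JSON object of lists of equal length, an entry for each row: "hand": the finger opening in mm, from 0 to 85.4; "delta_pos": the shift along the tool's x, y, z scaled (see below), a list of three; "turn": the turn about the tool's z scaled (see below). In form: {"hand": [hand, ...], "delta_pos": [[dx, dy, dz], ...], "turn": [turn, ...]}. A call has exactly 5 rows; each row shifts and turns the commanded pose from where the row before left it, along the tool's axes as they then stand; what a row does not reach is not made up. The controller multiplies each number of a shift by 0.8 m and each number of a turn by 5 degrees. A row lasts 1/12 s, in which the tool goes at most 41.7 mm and 7.16 degrees, less where a joint would pass 70% of its speed; a pose out of reach is approached as far as the arm can. A call with a number of a shift or a turn outside -1 to 1 is refused whole. A call with a gripper value outside its range is refused whole. The fingers move at their own pace and stop on an object; FORCE is the grip in N (left out, the last holds). Time passes only in rows, so rows that do not move let the fingers close, or fill a call up. It gives the time, the measured TCP pose, the force and the opening at its end, in the units of the state.
- env.get_state(): the state, without advancing time (a new reading comes with each control period).
- env.read_camera(name): name is "scene" or "top" or "wrist"; returns a dict with "pixels" (384x512x3 uint8, red, green, blue), "depth" (384x512 float32, m along the optical axis (not along the pixel's ray), 0 where there is no reading), "fx", "fy", "cx", "cy" (pixels), "origin" and "orientation" of the camera in the world. Camera axes: x right, y down, z forward; pixel columns grow to the right and rows downward; lengths in m; the calibration is good to about 2 mm. A picture is of the moment at which its call begins.
- env.hand_in(): hands the job in, once; it reports no verdict.
Trained networks look in the newest picture that a camera, given by its name, has taken for a name from the list of things; names that differ only in an ending like _2 or _b are one class to them, and where a whole thing is asked for, a point or a joint stands for the part that bears it (a point fixed in the world has none). Each returns a list of dicts, best first, with "score" (0 to 1); they miss things now and then, are a little off and sometimes report something else, mostly with a low value. They report only what shows in the picture. A call takes as long as a camera call. They do not tell look-alikes from the thing itself.
- env.find_in(camera, target): "location" ([row, column] in pixels, amid what is visible of it).
- env.pinpoint(camera, target): "location" ([row, column] in pixels: a listed point, or the origin of a listed thing).
The state is a dict: "clock": time; "joint_pos": joint angles; "qvel": joint speeds; "tau": joint torques, N m; "tcp_pos": TCP position; "orientation": TCP orientation; "wrist_force": force on the tool from outside, world axes, zero at the start; "ft_torque": the same for the moment, N m; "finger_gap": finger opening in m.
Only numpy, scipy, OpenCV 4.12 (cv2) and the standard library are available. Lean on these libraries where they do the work, as an engineer would, in place of code of your own. Each camera call takes 0.05 s, during which the arm holds its last target.

TASK

Put the span caliper away in the showcase: press the chrome button so that the lid springs up to its stop, lay the caliper flat in the empty front compartment of the tray (lay it, do not drop it), then bring the lid down without slamming it and push it against its gasket until the latch catches and holds it. Do not lean hard on the glazed lid (25 N is plenty), leave the pieces on the mat alone, and let go of everything.

Things in the scene. Friction and masses are not known exactly. Their poses are not given: they have to be found in the camera images.
- case: Flat showcase fixed to the counter on levelling feet (underside 4 to 16 mm up), 280 deep x 300 wide x 76 mm high. Origin: centre of its underside; x from its front (robot side) to the hinges, z up. The deck (x -0.140 to -0.075, top z 0.060) carries the button; behind it, under the lid, is the tray: inside x -0.060 to 0.125, y +-0.137, floor z 0.012, wall tops z 0.060.
- front_tray (a point): Middle of the floor of the tray's front compartment (case x -0.013, y 0, z 0.012), an empty felt-floored space 94 mm (case x) by 274 mm (case y) between the front wall, the side walls and an 8 mm high divider; stock lies fixed behind the divider. Axes as the case's.
- button_top (a point): Top centre of the round chrome release button, 32 mm across, 13 to 16 mm above the deck, at case x -0.112, y 0, 39 mm in front of the shut lid's edge. Pressed straight down: 7 mm travel, 1.5 N at first, 5 N fully down; lets the lid go at 4 to 5 mm. The lid then springs up to its stop by itself in about 2 s, passing close behind whatever presses the button.
- button (a joint): Button travel in m: 0 up, 0.007 fully down. It is linked to the latch bolt: it also dips 4 to 5 mm while the closing lid's keeper rides over the bolt, and pops up again when the latch catches.
- lid (a joint): Lid angle, rad; 1.40 is its open stop. Hinge springs lift it and hold it there; 2 to 4 N at the front edge lowers it. From 0.09 the keeper rides on the bolt (5 to 8 N), from 0.04 the gasket adds 5 to 13 N. The latch unit is screw-set: it catches somewhere from 0.013 to 0.025, at 10 to 14 N on the front rail, and 2.5 mm lower the lid meets its bump pads. Not caught, it springs open again.
- lid_rail (a point): Middle of the outer face of the lid's front rail; x to the hinge, z out of the lid. 193 mm from the hinge axis and 10 mm outward; with the lid shut at case x -0.061, z 0.076. Lid: clear pane in an aluminium frame 300 mm wide, 12 mm thick; front rail 24 mm deep. A keeper tongue, 24 mm wide, hangs 26 mm below the rail's middle. Open, this edge is on top, outer face away from the robot.
- hinge (a point): Middle of the lid's hinge axis, at case x 0.132, y 0, z 0.066; the axis runs along case y.
- caliper_mid (a point): Steel span caliper lying flat on the mat, 195 mm long, about 0.24 kg. The point is the middle of its beam, 8 mm above the ground; x along the beam, z up. Beam 18 mm wide, 10 mm thick, underside 3 mm up, free to grip from x -0.077 to 0.049. Beyond are the two heads, 16 mm thick, reaching from y -0.011 to 0.038; a thumb screw stands 6 mm above one.
- mat: Black rubber counter mat, 300 x 250 x 3 mm, fixed, beside the showcase; origin at the centre of its underside. The caliper lies on its front half, crosswise, and three bystanders stand on its rear half.
- slug_mid (a point): Centre of the pink urethane thumb slug, a bystander: upright cylinder 33 mm across, 72 mm high.
- grip_mid (a point): Centre of the black rubber finger grip, a bystander: upright tube 30 mm across, 40 mm high.
- plug_mid (a point): Centre of the translucent blue ball plug, a bystander: upright tapered cylinder 38 mm across at the top, 64 mm high.
Things that resemble listed ones, but are neither listed nor needed, are in the scene too. Leave any blue or green look-alike of the part that bears caliper_mid alone.

How it is judged:
By the outcome, as a careful person would: the job done as asked, in the order asked, and still so for the second after the job is handed in, with the robot touching nothing.
It also fails if it takes over 72 s, if anything falls off the work surface, if the arm or the gripper's body presses on something with over 40 N, if the wrist force passes 120 N, or if a joint passes its speed limit or range.

## Working session

There is one attempt and no reset: what is moved stays moved. The work goes in short steps, Python scripts to look and compute and a shell command to move; the robot and the scene stay as the last step left them, time stands still between calls to the robot, and variables do not carry over. Pictures are saved under pics/ and viewed, and the job is handed in when it is done.

```bash
mkdir -p pics; cat > h.py <<'E'
import numpy as np, cv2
from scipy.spatial.transform import Rotation as R
from workcell import env
def rot(q): return R.from_quat([q[1],q[2],q[3],q[0]])
def pt(c,r,col,win=2,d=None):
    r=int(round(r));col=int(round(col))
    if d is None:
        w=c['depth'][max(0,r-win):r+win+1,max(0,col-win):col+win+1];w=w[w>0];d=np.median(w)
    p=np.array([(col-c['cx'])/c['fx']*d,(r-c['cy'])/c['fy']*d,d])
    return rot(c['orientation']).apply(p)+np.array(c['origin'])
def onz(c,r,col,z):
    v=rot(c['orientation']).apply([(col-c['cx'])/c['fx'],(r-c['cy'])/c['fy'],1]);o=np.array(c['origin'])
    return o+v*(z-o[2])/v[2]
def save(c,n): cv2.imwrite('pics/'+n+'.png',cv2.cvtColor(c['pixels'],cv2.COLOR_RGB2BGR))
def st():
    s=env.get_state();
    print('t',round(s['clock'],2),'tcp',np.round(s['tcp_pos'],4),'R',np.round(rot(s['orientation']).as_matrix(),3).tolist(),'F',np.round(s['wrist_force'],1),'gap',round(s['finger_gap'],4))
E
python3 - <<'E'
from h import *
st();print(env.nose_length)
for n in ['scene','top','wrist']:
    c=env.read_camera(n);save(c,n+'0');print(n,np.round(c['origin'],3),np.round(c['orientation'],3),c['fx'])
    for t in ['case','front_tray','button_top','lid_rail','hinge','caliper_mid','mat','slug_mid','grip_mid','plug_mid']:
        for d in env.pinpoint(n,t)[:3]:
            r,k=d['location']
            try: print(t,round(d['score'],2),np.round([r,k]),np.round(pt(c,r,k),3))
            except Exception as e: print(t,d,e)
E
```

```text
t 0.0 tcp [0.186  0.5436 0.2414] R [[-0.946, 0.324, -0.001], [0.324, 0.946, -0.002], [0.0, -0.002, -1.0]] F [-0.6  0.1 -0. ] gap 0.0853
0.011
scene [1.12  0.273 0.759] [-0.229  0.528  0.749 -0.327] 391.66090518401523
case 0.6 [219. 163.] [ 0.618 -0.141  0.088]
button_top 0.46 [165. 172.] [ 0.435 -0.217  0.085]
lid_rail 0.68 [177. 170.] [ 0.486 -0.194  0.092]
hinge 0.86 [235. 134.] [ 0.681 -0.177  0.087]
hinge 0.63 [283. 292.] [0.673 0.186 0.073]
caliper_mid 0.87 [241. 299.] [0.516 0.162 0.015]
caliper_mid 0.64 [184. 344.] [0.267 0.227 0.007]
caliper_mid 0.58 [297. 330.] [0.666 0.265 0.053]
mat 0.87 [261. 302.] [0.572 0.185 0.017]
slug_mid 0.93 [288. 290.] [0.677 0.184 0.058]
slug_mid 0.73 [215. 161.] [ 0.608 -0.151  0.088]
grip_mid 0.65 [280. 257.] [0.669 0.109 0.038]
plug_mid 0.83 [296. 332.] [0.666 0.269 0.059]
top [0.26  0.016 1.244] [ 0.062 -0.702  0.708 -0.051] 451.16074222039447
case 0.79 [153. 333.] [ 0.537 -0.191  0.089]
button_top 0.67 [188. 342.] [ 0.444 -0.211  0.087]
lid_rail 0.86 [169. 339.] [ 0.493 -0.204  0.092]
hinge 0.82 [100. 324.] [ 0.683 -0.173  0.087]
hinge 0.47 [167. 338.] [ 0.499 -0.202  0.09 ]
caliper_mid 0.76 [270. 350.] [ 0.233 -0.238  0.013]
caliper_mid 0.66 [170. 204.] [0.51  0.156 0.015]
caliper_mid 0.61 [259. 178.] [0.266 0.225 0.012]
mat 0.97 [155. 199.] [0.553 0.17  0.016]
mat 0.16 [191. 343.] [ 0.436 -0.213  0.088]
slug_mid 0.71 [111. 195.] [0.66  0.174 0.077]
grip_mid 0.53 [118. 223.] [0.661 0.103 0.009]
plug_mid 0.63 [118. 160.] [0.645 0.27  0.068]
wrist [0.111 0.569 0.374] [0.127 0.804 0.574 0.091] 299.25834726675066
caliper_mid 0.84 [279.  62.] [0.254 0.229 0.012]
```

View pics/scene0.png

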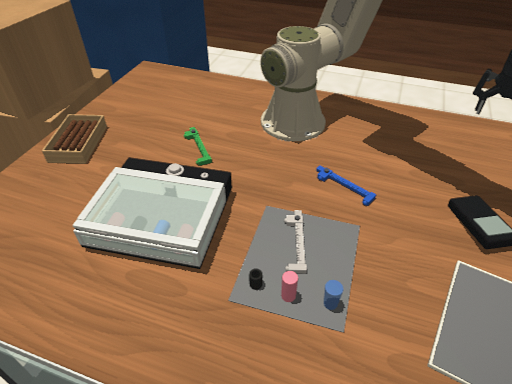

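View pics/top0.png

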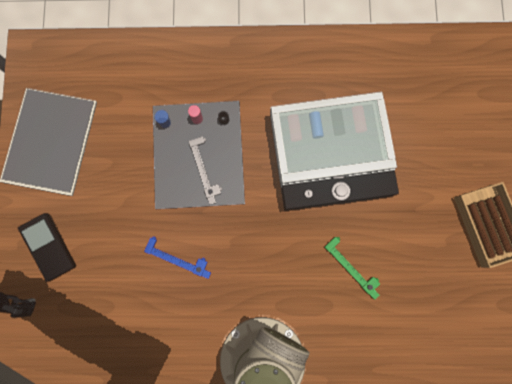

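```bash
python3 - <<'E'
from h import *
ims=[]
for n in ['top','scene']:
    c=env.read_camera(n)
    np.savez('c_'+n,**{k:np.array(v) for k,v in c.items()})
    H,W=c['depth'].shape
    v,u=np.mgrid[:H,:W];d=c['depth']
    P=np.stack([(u-c['cx'])/c['fx']*d,(v-c['cy'])/c['fy']*d,d],-1).reshape(-1,3)
    P=rot(c['orientation']).apply(P)+np.array(c['origin']);P=P.reshape(H,W,3)
    np.save('P_'+n,P)
    # table z check
    m=(d>0)
    for nm,(x0,x1,y0,y1) in dict(table=(.3,.4,-.1,.1),mat=(.44,.5,.19,.25),matr=(.55,.62,.22,.25)).items():
        s=m&(P[...,0]>x0)&(P[...,0]<x1)&(P[...,1]>y0)&(P[...,1]<y1); print(n,nm,np.round(np.percentile(P[s][:,2],[5,50,95]),4))
    # bright steel pixels on mat
    px=c['pixels'].astype(int)
    s=m&(P[...,0]>.40)&(P[...,0]<.63)&(P[...,1]>.08)&(P[...,1]<.24)&(P[...,2]<.04)&(px.min(-1)>125)
    q=P[s]; print('steel',len(q),np.round(q.mean(0),3),np.round(np.percentile(q[:,2],[5,50,95]),4))
    r,k=np.where(s);print(r.min(),r.max(),k.min(),k.max())
    cr=c['pixels'][r.min()-12:r.max()+12,k.min()-12:k.max()+12]
    cv2.imwrite(f'pics/cal_{n}.png',cv2.resize(cv2.cvtColor(cr,cv2.COLOR_RGB2BGR),None,fx=5,fy=5,interpolation=cv2.INTER_CUBIC))
E
```

```text
top table [-0.0037  0.0005  0.005 ]
top mat [-0.0006  0.0035  0.0073]
top matr [-0.0004  0.0032  0.0071]
steel 1060 [0.488 0.137 0.011] [0.0002 0.0126 0.0211]
136 206 180 231
scene table [-0.0026 -0.0003  0.0023]
scene mat [0.0006 0.0028 0.0051]
scene matr [0.0006 0.0028 0.005 ]
steel 4084 [0.528 0.163 0.005] [0.0007 0.0031 0.0176]
209 292 254 338
```

View pics/cal_top.png

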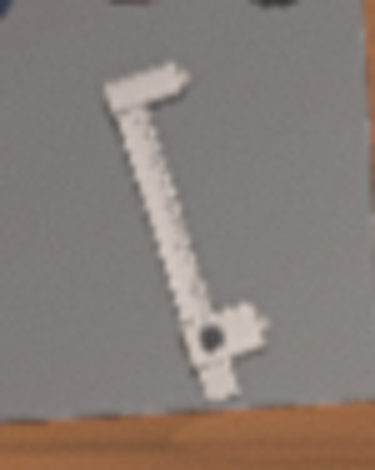

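View pics/cal_scene.png

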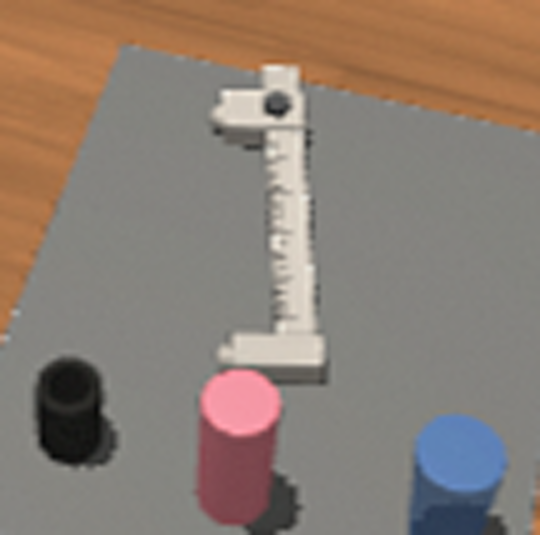

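```bash
python3 - <<'E'
from h import *
for n in ['top','scene']:
    c=dict(np.load('c_'+n+'.npz'));P=np.load('P_'+n+'.npy')
    px=c['pixels'].astype(int)
    s=(P[...,0]>.40)&(P[...,0]<.63)&(P[...,1]>.08)&(P[...,1]<.24)&(P[...,2]<.04)&(px.min(-1)>160)&(px.max(-1)-px.min(-1)<50)
    nl,lab,stt,cen=cv2.connectedComponentsWithStats(s.astype(np.uint8),connectivity=8)
    i=1+np.argmax(stt[1:,4]);r,k=np.where(lab==i);print(n,stt[i])
    q=np.array([onz(c,a,b,.013) for a,b in zip(r,k)])
    print('x range',q[:,0].min(),q[:,0].max(),'med z',np.median(P[lab==i][:,2]))
    for x0,x1 in [(.45,.58)]:
        # slices along x
        xs=np.arange(.44,.59,.01);L=[]
        for x in xs:
            t=q[abs(q[:,0]-x)<.006];L.append((x,t[:,1].min(),t[:,1].max(),np.median(t[:,1])))
        print(np.round(L,4))
E
```

```text
top [192 146  29  58 366]
x range 0.41758408948903847 0.5795291480362069 med z 0.017078231997512017
[[0.44   0.1194 0.1498 0.136 ]
 [0.45   0.1139 0.1527 0.1263]
 [0.46   0.1111 0.1555 0.1305]
 [0.47   0.1167 0.1584 0.1472]
 [0.48   0.1445 0.1612 0.1556]
 [0.49   0.1501 0.1641 0.1557]
 [0.5    0.1502 0.167  0.1586]
 [0.51   0.153  0.1698 0.1628]
 [0.52   0.1587 0.1755 0.1671]
 [0.53   0.1587 0.1756 0.17  ]
 [0.54   0.1644 0.1813 0.1729]
 [0.55   0.1701 0.1842 0.1772]
 [0.56   0.1702 0.1872 0.1787]
 [0.57   0.1731 0.1901 0.1844]
 [0.58   0.1789 0.1901 0.1831]]
scene [286 223  21  47 372]
x range 0.4554005010605304 0.601079337442154 med z 0.016373398527016858Traceback (most recent call last):
  File "<stdin>", line 14, in <module>
    return umr_minimum(a, axis, None, out, keepdims, initial, where)
ValueError: zero-size array to reduction operation minimum which has no identity
```

```bash
python3 - <<'E'
from h import *
for n in ['top','scene']:
    c=dict(np.load('c_'+n+'.npz'));P=np.load('P_'+n+'.npy')
    s=(P[...,0]>.35)&(P[...,0]<.75)&(P[...,1]>-.42)&(P[...,1]<.03)&(P[...,2]>.03)
    r,k=np.where(s);print(n,r.min(),r.max(),k.min(),k.max())
    r0,k0=r.min()-5,k.min()-5
    cr=c['pixels'][r0:r.max()+6,k0:k.max()+6]
    cv2.imwrite(f'pics/case_{n}.png',cv2.resize(cv2.cvtColor(cr,cv2.COLOR_RGB2BGR),None,fx=4,fy=4,interpolation=cv2.INTER_CUBIC));print(r0,k0,cr.shape)
    # deck & lid heights
    y9=np.radians(9);ex=np.array([np.cos(y9),np.sin(y9)]);ey=np.array([-ex[1],ex[0]])
    o=np.array([.444,-.211])+.112*ex
    q=P[...,:2]-o;X=q@ex;Y=q@ey
    for nm,(a,b,e,f) in dict(deckR=(-.13,-.085,-.12,-.03),btn=(-.12,-.104,-.008,.008),rail=(-.07,-.054,-.12,.12),hingerail=(.115,.13,-.12,.12)).items():
        m=(X>a)&(X<b)&(Y>e)&(Y<f)&(P[...,2]>.03);print(nm,m.sum(),np.round(np.percentile(P[m][:,2],[10,50,90]),4))
E
```

```text
top 92 210 270 398
87 265 (129, 139, 3)
deckR 581 [0.0709 0.0738 0.0768]
btn 37 [0.0839 0.0872 0.0904]
rail 549 [0.0895 0.0922 0.095 ]
hingerail 445 [0.0872 0.09   0.0928]
scene 157 264 73 231
152 68 (118, 169, 3)
deckR 232 [0.0714 0.073  0.0747]
btn 25 [0.0843 0.0858 0.0874]
rail 428 [0.0896 0.0918 0.0933]
hingerail 792 [0.0726 0.0883 0.0904]
```

```bash
ls pics
```

```text
cal_scene.png
cal_top.png
case_scene.png
case_top.png
scene0.png
top0.png
wrist0.png
```

View pics/case_top.png

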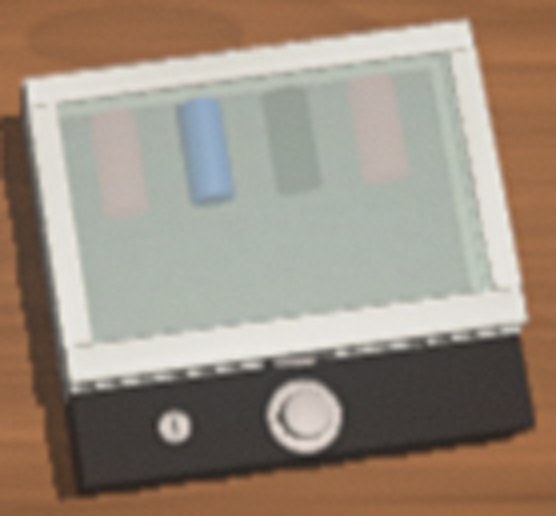

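View pics/case_scene.png

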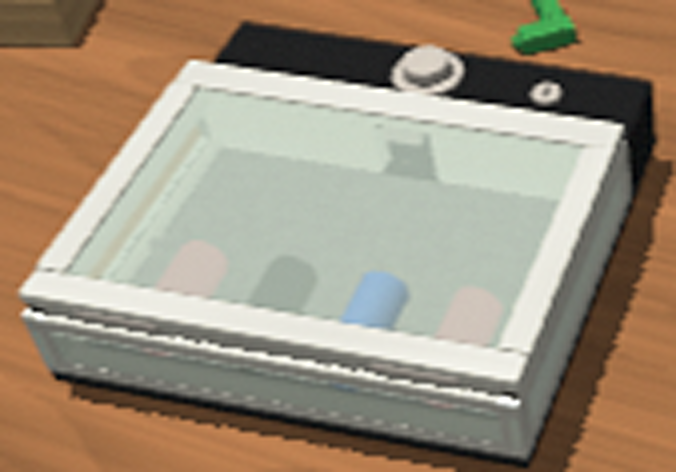

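```bash
python3 - <<'E'
from h import *
c=dict(np.load('c_top.npz'))
f=lambda x,y,z,c,r0,k0:onz(c,r0+(y+.5)/4-.5,k0+(x+.5)/4-.5,z)[:2]
T=lambda x,y,z:f(x,y,z,c,87,265)
bl,br,fr,fl=T(25,80,.09),T(468,20,.09),T(527,318,.091),T(70,372,.091)
print('top',bl,br,fr,fl)
an=lambda a,b:np.degrees(np.arctan2(*(a-b)[::-1]))
print(an(bl,br)-90,an(fl,fr)-90,an(bl,fl),an(br,fr),np.linalg.norm(bl-br),np.linalg.norm(fl-fr),np.linalg.norm(bl-fl))
print('btn',T(308,412,.0865),'ring',T(304,416,.075))
print('deck front',T(80,490,.0735),T(535,428,.0735),an(T(80,490,.0735),T(535,428,.0735))-90)
c2=dict(np.load('c_scene.npz'));S=lambda x,y,z:f(x,y,z,c2,152,68)
a,b,d,e=S(22,298,.09),S(520,382,.09),S(626,122,.091),S(192,60,.091)
print('scene br,bl,fl,fr',a,b,d,e,an(b,a)-90,an(d,e)-90,an(a,e),an(b,d))
print('btn',S(428,62,.0865),'ring',S(428,72,.075))
E
```

```text
top [ 0.66502299 -0.0301504 ] [ 0.70276216 -0.3261671 ] [ 0.49927249 -0.35288162] [ 0.46688841 -0.05609485]
7.265444754195357 6.227229380234121 7.460070933125572 7.479128230687366 0.2984126924913599 0.2985483442420955 0.19982598118639963
btn [ 0.43974767 -0.20967129] ring [ 0.4389124 -0.2092056]
deck front [ 0.39190625 -0.06214221] [ 0.42966953 -0.35930323] 7.242338758114784
scene br,bl,fl,fr [ 0.70688142 -0.32022711] [ 0.66638431 -0.02770408] [ 0.45685033 -0.05561204] [ 0.49691741 -0.35122994] 7.881970781501593 7.718646189776436 8.399475653488306 7.586609408175192
btn [ 0.44182564 -0.20573019] ring [ 0.43952278 -0.20886839]
```

```bash
cat >> h.py <<'E'
CY=np.radians(7.5);CO=np.array([.551,-.1929,.013])
CR=R.from_euler('z',CY)
def c2w(p): return CR.apply(p)+CO
def w2c(p): return CR.inv().apply(np.array(p)-CO)
def plan(pos,yawdeg,step=.036,cur=None):
    s=env.get_state();p=np.array(s['tcp_pos']);M=rot(s['orientation']).as_matrix()
    yaw=np.degrees(np.arctan2(M[1,0],M[0,0]))
    d=np.array(pos)-p;dy=(yawdeg-yaw+180)%360-180
    n=int(np.ceil(max(np.linalg.norm(d)/step,abs(dy)/5.0)-1e-6))
    print('n',n,'d',np.round(d,4),'dyaw',round(dy,2),'turn/row',round(-dy/n/5,3))
    for i in range(n):
        a=np.radians(yaw+dy*i/n);Rm=np.array([[np.cos(a),np.sin(a),0],[np.sin(a),-np.cos(a),0],[0,0,-1]])
        print(np.round(Rm.T@(d/n)/.8,4).tolist())
E
python3 - <<'E'
from h import *
plan([.43,.15,.242],195.9)
print(c2w([-.114,0,.08]))
E
```

```text
n 13 d [ 2.438e-01 -3.940e-01 -3.000e-04] dyaw 34.8 turn/row -0.535
[-0.0344, -0.0283, 0.0]
[-0.0331, -0.0298, 0.0]
[-0.0317, -0.0313, 0.0]
[-0.0302, -0.0328, 0.0]
[-0.0286, -0.0342, 0.0]
[-0.027, -0.0355, 0.0]
[-0.0253, -0.0367, 0.0]
[-0.0235, -0.0378, 0.0]
[-0.0218, -0.0389, 0.0]
[-0.0199, -0.0399, 0.0]
[-0.018, -0.0407, 0.0]
[-0.0161, -0.0415, 0.0]
[-0.0141, -0.0422, 0.0]
[ 0.43797529 -0.20777999  0.093     ]
```

```bash
python3 -m creep '{"hand":[40,40,40,40,40],"delta_pos":[[-0.0344,-0.0283,0],[-0.0331,-0.0298,0],[-0.0317,-0.0313,0],[-0.0302,-0.0328,0],[-0.0286,-0.0342,0]],"turn":[-0.535,-0.535,-0.535,-0.535,-0.535]}' 70
python3 -m creep '{"hand":[40,40,40,40,40],"delta_pos":[[-0.027,-0.0355,0],[-0.0253,-0.0367,0],[-0.0235,-0.0378,0],[-0.0218,-0.0389,0],[-0.0199,-0.0399,0]],"turn":[-0.535,-0.535,-0.535,-0.535,-0.535]}'
python3 -m creep '{"hand":[40,40,40,40,40],"delta_pos":[[-0.018,-0.0407,0],[-0.0161,-0.0415,0],[-0.0141,-0.0422,0],[0,0,0],[0,0,0]],"turn":[-0.535,-0.535,-0.535,0,0]}'
python3 - <<'E'
from h import *
st();print(env.nose_length)
c=env.read_camera('wrist');save(c,'wrist1');print(c['origin'],rot(c['orientation']).as_matrix().round(3))
for d in env.pinpoint('wrist','caliper_mid'):
    r,k=d['location'];print(d,pt(c,r,k),onz(c,r,k,.011))
np.savez('c_w1',**{k:np.array(v) for k,v in c.items()})
plan([.437,-.2079,.20],187.5)
E
```

```text
clock: 2.17
tcp_pos: [0.2805, 0.3911, 0.2423]
orientation: [0.0, 0.047, 0.999, 0.0]
wrist_force: [1.0, -0.2, 0.1]
finger_gap: 0.0398
clock: 2.58
tcp_pos: [0.3744, 0.2393, 0.2426]
orientation: [0.0, -0.07, 0.998, 0.0]
wrist_force: [0.4, 1.2, -0.9]
finger_gap: 0.0399
clock: 3.0
tcp_pos: [0.4308, 0.1484, 0.2423]
orientation: [0.0, -0.136, 0.991, 0.0]
wrist_force: [-1.0, -0.1, -0.0]
finger_gap: 0.0404
t 3.0 tcp [0.4308 0.1484 0.2423] R [[-0.963, -0.269, -0.0], [-0.269, 0.963, 0.0], [-0.0, 0.0, -1.0]] F [-1.  -0.1 -0. ] gap 0.0404
0.011
[0.35440852 0.12656402 0.37392792] [[-0.27   0.916  0.298]
 [ 0.963  0.256  0.085]
 [ 0.002  0.31  -0.951]]
{'location': [31.8, 368.8], 'score': 0.71} [0.2603739  0.22421412 0.01324365] [0.25966611 0.22453835 0.011     ]
{'location': [219.9, 251.5], 'score': 0.65} [0.5057017  0.16004959 0.01613075] [0.50791036 0.15985889 0.011     ]
n 11 d [ 0.0075 -0.358  -0.0422] dyaw -8.33 turn/row 0.151
[0.0103, -0.0394, 0.0048]
[0.0098, -0.0395, 0.0048]
[0.0092, -0.0396, 0.0048]
[0.0087, -0.0397, 0.0048]
[0.0082, -0.0399, 0.0048]
[0.0077, -0.04, 0.0048]
[0.0071, -0.0401, 0.0048]
[0.0066, -0.0402, 0.0048]
[0.0061, -0.0402, 0.0048]
[0.0055, -0.0403, 0.0048]
[0.005, -0.0404, 0.0048]
```

View pics/wrist1.png

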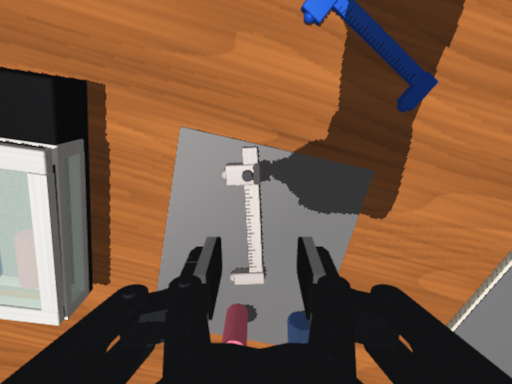

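```bash
python3 - <<'E'
from h import *
c=dict(np.load('c_w1.npz'))
c=dict(c)
px=c['pixels'].astype(int)
L=[]
for r in range(192,268,6):
    row=px[r,225:285].min(-1);k=np.where(row>150)[0]+225
    if len(k): a=(k.min()+k.max())/2;p=onz(c,r,a,.0165);L.append(p[:2]);print(r,k.min(),k.max(),p.round(4))
L=np.array(L);f=np.polyfit(L[:,0],L[:,1],1);print(f,np.degrees(np.arctan(f[0])),np.polyval(f,.512))
for rc in [(147,250),(165,246),(184,246),(272,257),(285,257)]: print(rc,onz(c,*rc,.0165).round(4))
E
python3 -m creep '{"hand":[0,0,0,0,0],"delta_pos":[[0.0103,-0.0394,0.0048],[0.0098,-0.0395,0.0048],[0.0092,-0.0396,0.0048],[0.0087,-0.0397,0.0048],[0.0082,-0.0399,0.0048]],"turn":[0.15,0.15,0.15,0.15,0.15]}'
python3 -m creep '{"hand":[0,0,0,0,0],"delta_pos":[[0.0077,-0.04,0.0048],[0.0071,-0.0401,0.0048],[0.0066,-0.0402,0.0048],[0.0061,-0.0402,0.0048],[0.0055,-0.0403,0.0048]],"turn":[0.15,0.15,0.15,0.15,0.15]}'
python3 -m creep '{"hand":[0,0,0,0,0],"delta_pos":[[0.005,-0.0404,0.0048],[0,0,0],[0,0,0.03],[0,0,0.03],[0,0,0]],"turn":[0.15,0,0,0,0]}'
python3 - <<'E'
from h import *
st();print(env.nose_length)
c=env.read_camera('wrist');save(c,'wrist2')
for d in env.pinpoint('wrist','button_top'):
    r,k=d['location'];print(d,pt(c,r,k),onz(c,r,k,.0865))
plan([.437,-.2079,.105],187.5)
E
```

```text
192 244 258 [0.4691 0.1488 0.0165]
198 245 258 [0.4766 0.1515 0.0165]
204 245 259 [0.4842 0.1542 0.0165]
210 245 259 [0.4921 0.1564 0.0165]
216 246 259 [0.5    0.1592 0.0165]
222 246 259 [0.5081 0.1614 0.0165]
228 247 260 [0.516  0.1649 0.0165]
234 247 260 [0.5243 0.1672 0.0165]
240 247 260 [0.5328 0.1695 0.0165]
246 249 260 [0.541  0.1731 0.0165]
252 248 261 [0.5497 0.1755 0.0165]
258 248 261 [0.5585 0.1779 0.0165]
264 249 261 [0.5672 0.181  0.0165]
[ 0.32742253 -0.00458512] 18.129612594627208 0.16305521616199306
(147, 250) [0.4147 0.1328 0.0165]
(165, 246) [0.4373 0.1339 0.0165]
(184, 246) [0.4606 0.1401 0.0165]
(272, 257) [0.5786 0.187  0.0165]
(285, 257) [0.5987 0.1926 0.0165]
clock: 3.52
tcp_pos: [0.4329, -0.0123, 0.2231]
orientation: [0.0, -0.107, 0.994, 0.0]
wrist_force: [0.2, 0.1, 0.2]
finger_gap: 0.0002
clock: 3.93
tcp_pos: [0.4373, -0.1753, 0.2039]
orientation: [0.0, -0.074, 0.997, 0.0]
wrist_force: [1.1, 0.5, 0.3]
finger_gap: -0.0002
clock: 4.35
tcp_pos: [0.4359, -0.2048, 0.1483]
orientation: [-0.003, -0.067, 0.998, 0.002]
wrist_force: [-1.1, 0.4, -0.0]
finger_gap: 0.0002
t 4.35 tcp [ 0.4359 -0.2048  0.1483] R [[-0.991, -0.135, -0.006], [-0.135, 0.991, 0.004], [0.005, 0.005, -1.0]] F [-1.1  0.4 -0. ] gap 0.0002
0.011
{'location': [218.8, 250.8], 'score': 0.78} [ 0.43983225 -0.20982335  0.08624145] [ 0.43959168 -0.20999034  0.0865    ]
n 2 d [-0.0005 -0.0018 -0.0468] dyaw -0.25 turn/row 0.025
[0.0005, -0.0011, 0.0293]
[0.0005, -0.0011, 0.0293]
```

View pics/wrist2.png

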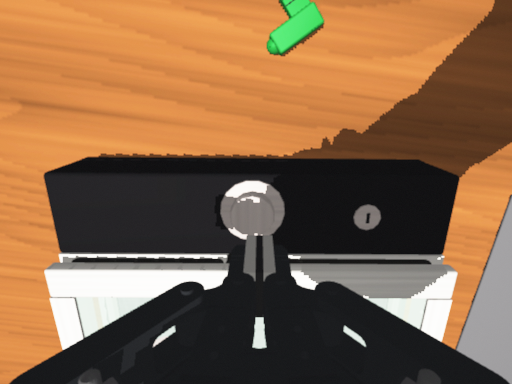

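```bash
python3 -m creep '{"hand":[0,0,0,0,0],"delta_pos":[[0,-0.0025,0.03],[0,-0.0025,0.03],[0,0,0.0025],[0,0,0.002],[0,0,0]],"turn":[0,0,0,0,0]}'
python3 -m creep '{"hand":[0,0,0,0,0],"delta_pos":[[0,0,0.0015],[0,0,0.0015],[0,0,0.0015],[0,0,0],[0,0,0]],"turn":[0,0,0,0,0]}'
python3 - <<'E'
from h import *
st()
c=env.read_camera('scene');save(c,'scene2')
E
```

```text
clock: 4.87
tcp_pos: [0.4392, -0.2119, 0.1018]
orientation: [0.001, -0.067, 0.998, -0.0]
wrist_force: [-0.2, 0.2, -0.2]
finger_gap: -0.0
clock: 5.28
tcp_pos: [0.439, -0.2124, 0.0975]
orientation: [0.001, -0.066, 0.998, -0.0]
wrist_force: [0.1, 0.4, 2.8]
finger_gap: 0.0002
t 5.28 tcp [ 0.439  -0.2124  0.0975] R [[-0.991, -0.133, 0.001], [-0.133, 0.991, -0.001], [-0.001, -0.001, -1.0]] F [0.1 0.4 2.8] gap 0.0002
```

View pics/scene2.png

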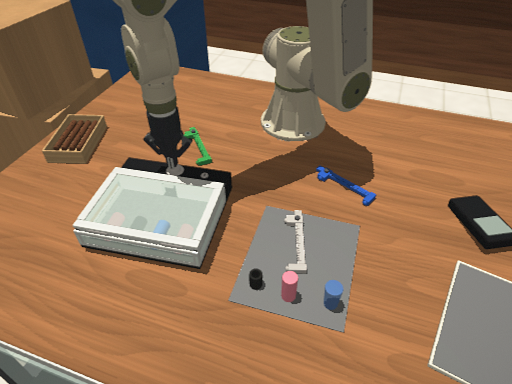

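```bash
python3 -m creep '{"hand":[0,0,0,0,0],"delta_pos":[[0,0,0.0015],[0,0,0.0015],[0,0,0.001],[0,0,0],[0,0,0]],"turn":[0,0,0,0,0]}'
python3 - <<'E'
from h import *
st()
c=env.read_camera('scene');save(c,'scene3')
E
```

```text
clock: 5.75
tcp_pos: [0.439, -0.2125, 0.0946]
orientation: [0.001, -0.066, 0.998, -0.0]
wrist_force: [-0.9, 1.0, 6.7]
finger_gap: -0.0
t 5.75 tcp [ 0.439  -0.2125  0.0946] R [[-0.991, -0.133, 0.002], [-0.133, 0.991, -0.001], [-0.001, -0.001, -1.0]] F [-0.9  1.   6.7] gap -0.0
```

View pics/scene3.png

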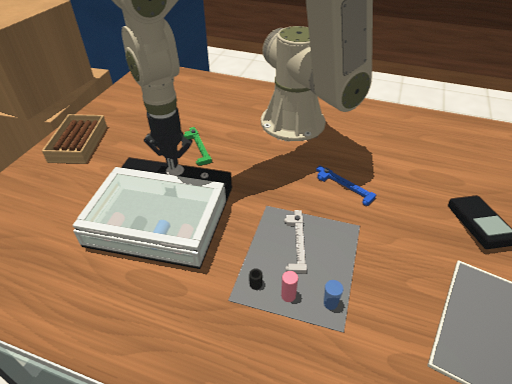

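```bash
python3 -m creep '{"hand":[0,0,0,0,0],"delta_pos":[[0,0,0],[0,0,0],[0,0,0],[0,0,0],[0,0,0]],"turn":[0,0,0,0,0]}'
python3 - <<'E'
from h import *
c=env.read_camera('scene');save(c,'scene4')
E
```

```text
clock: 6.22
tcp_pos: [0.439, -0.2125, 0.0946]
orientation: [0.001, -0.067, 0.998, -0.0]
wrist_force: [-0.6, 1.3, 7.5]
finger_gap: 0.0003
```

View pics/scene4.png

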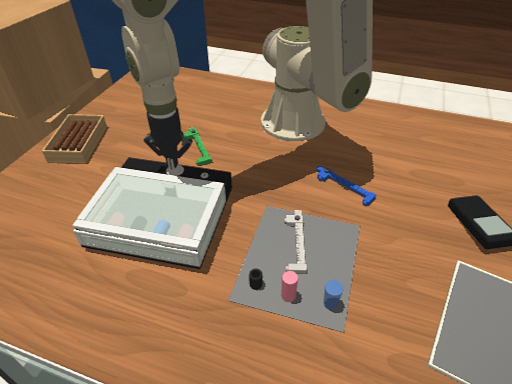

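```bash
python3 - <<'E'
from h import *
st()
c=env.read_camera('wrist');save(c,'wrist3')
print(w2c([.439,-.2125,.0836]))
c=env.read_camera('scene')
cr=c['pixels'][110:270,65:235];cv2.imwrite('pics/s5.png',cv2.resize(cv2.cvtColor(cr,cv2.COLOR_RGB2BGR),None,fx=3.5,fy=3.5,interpolation=cv2.INTER_CUBIC))
H,W=c['depth'].shape
v,u=np.mgrid[:H,:W];d=c['depth']
P=np.stack([(u-c['cx'])/c['fx']*d,(v-c['cy'])/c['fy']*d,d],-1).reshape(-1,3)
P=rot(c['orientation']).apply(P)+np.array(c['origin']);q=w2c(P)
for a,b,e,f in [(-.07,-.054,-.13,-.05),(-.07,-.054,.05,.13),(.115,.13,-.12,.12)]:
    m=(q[:,0]>a)&(q[:,0]<b)&(q[:,1]>e)&(q[:,1]<f)&(P[:,2]>.06);print(m.sum(),np.percentile(P[m][:,2],[20,50,80]).round(4))
E
```

```text
t 6.27 tcp [ 0.439  -0.2125  0.0946] R [[-0.991, -0.133, 0.002], [-0.133, 0.991, -0.001], [-0.001, -0.001, -1.0]] F [-0.3  0.2  7.4] gap -0.0003
[-0.11360014 -0.00481339  0.0706    ]
125 [0.0909 0.0918 0.0929]
137 [0.0911 0.0921 0.093 ]
533 [0.0881 0.0891 0.09  ]
```

View pics/s5.png

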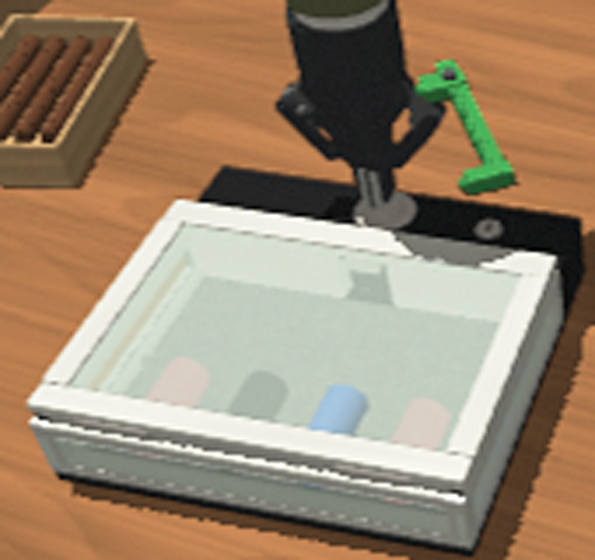

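View pics/wrist3.png

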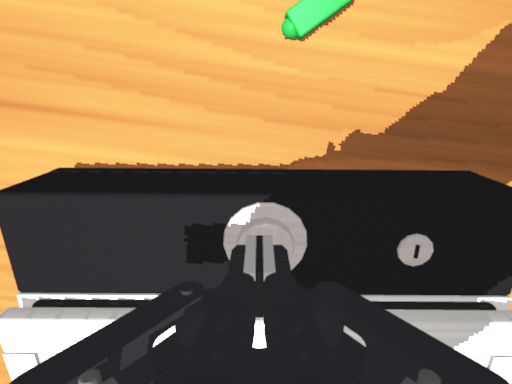

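```bash
python3 - <<'E'
from h import *
s=env.get_state();M=rot(s['orientation']).as_matrix();p=np.array(s['tcp_pos'])
c=env.read_camera('wrist');C=rot(c['orientation']).as_matrix()
for o in [(0,0,0),(0,0,.011),(.011,0,.011),(-.011,0,.011),(.011,.006,.011)]:
    w=p+M@np.array(o);q=C.T@(w-c['origin']);print(o,w.round(4),'row',round(c['cy']+c['fy']*q[1]/q[2],1),'col',round(c['cx']+c['fx']*q[0]/q[2],1))
for d in env.pinpoint('wrist','button_top'):
    r,k=d['location'];print(d,onz(c,r,k,.0836),pt(c,r,k))
for r,k in [(232,266),(220,266),(208,266),(237,255),(262,235),(236,236),(240,300),(237,247),(243,265)]: print(r,k,pt(c,r,k,1).round(4),w2c(pt(c,r,k,1)).round(4))
cr=c['pixels'][180:320,180:350];cv2.imwrite('pics/w3z.png',cv2.resize(cv2.cvtColor(cr,cv2.COLOR_RGB2BGR),None,fx=4,fy=4,interpolation=cv2.INTER_CUBIC))
E
```

```text
(0, 0, 0) [ 0.439  -0.2125  0.0946] row 261.3 col 259.5
(0, 0, 0.011) [ 0.439  -0.2125  0.0836] row 250.4 col 259.4
(0.011, 0, 0.011) [ 0.4281 -0.2139  0.0836] row 231.8 col 259.4
(-0.011, 0, 0.011) [ 0.45   -0.211   0.0836] row 268.4 col 259.4
(0.011, 0.006, 0.011) [ 0.4273 -0.208   0.0836] row 231.8 col 270.9
{'location': [250.2, 268.2], 'score': 0.7} [ 0.43828234 -0.20785241  0.0836    ] [ 0.42756262 -0.210068    0.103022  ]
232 266 [ 0.4279 -0.2105  0.0835] [-0.1244 -0.0014  0.0705]
220 266 [ 0.4224 -0.2112  0.0804] [-0.1298 -0.0014  0.0674]
208 266 [ 0.4175 -0.2118  0.0757] [-0.1348 -0.0013  0.0627]
237 255 [ 0.4281 -0.2162  0.0904] [-0.1249 -0.0071  0.0774]
262 235 [ 0.4334 -0.2245  0.1071] [-0.1207 -0.0159  0.0941]
236 236 [ 0.4362 -0.226   0.0757] [-0.1181 -0.0178  0.0627]
240 300 [ 0.4339 -0.1903  0.0757] [-0.1158  0.0179  0.0627]
237 247 [ 0.4293 -0.2202  0.089 ] [-0.1242 -0.0112  0.076 ]
243 265 [ 0.4278 -0.2113  0.096 ] [-0.1245 -0.0022  0.083 ]
```

View pics/w3z.png

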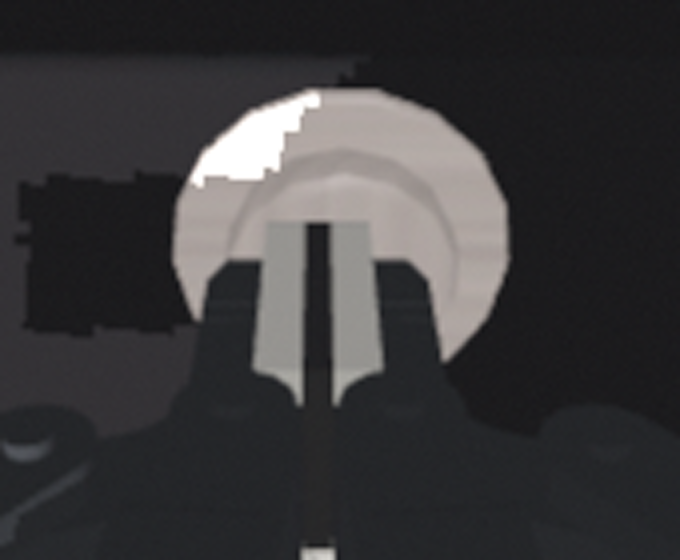

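```bash
python3 -m creep '{"hand":[0,0,0,0,0],"delta_pos":[[0,0,0.001],[0,0,0.001],[0,0,0],[0,0,0],[0,0,0]],"turn":[0,0,0,0,0]}'
python3 - <<'E'
from h import *
c=env.read_camera('scene');save(c,'scene6')
E
```

```text
clock: 6.88
tcp_pos: [0.4389, -0.2124, 0.0924]
orientation: [0.0, -0.066, 0.998, -0.0]
wrist_force: [0.3, 0.0, 4.9]
finger_gap: 0.0001
```

View pics/scene6.png

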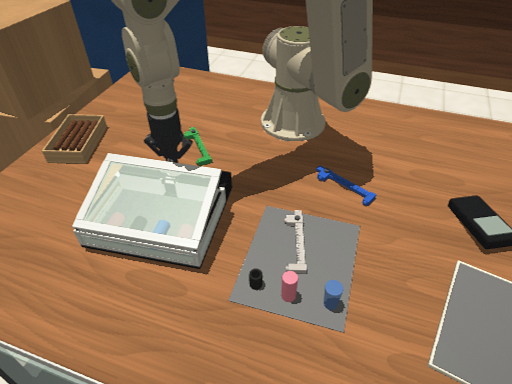

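```bash
for i in 1 2 3; do python3 -m creep '{"hand":[0,0,0,0,0],"delta_pos":[[0,0,0],[0,0,0],[0,0,0],[0,0,0],[0,0,0]],"turn":[0,0,0,0,0]}'; done
python3 - <<'E'
from h import *
c=env.read_camera('scene');save(c,'scene7')
E
```

```text
clock: 7.35
tcp_pos: [0.4388, -0.2124, 0.0922]
orientation: [0.0, -0.067, 0.998, -0.0]
wrist_force: [2.8, -1.3, 4.1]
finger_gap: -0.0003
clock: 7.77
tcp_pos: [0.4386, -0.2122, 0.0921]
orientation: [0.0, -0.067, 0.998, -0.0]
wrist_force: [1.2, -1.6, 4.4]
finger_gap: 0.0002
clock: 8.18
tcp_pos: [0.4385, -0.2121, 0.0921]
orientation: [0.0, -0.067, 0.998, -0.0]
wrist_force: [1.7, -2.1, 4.1]
finger_gap: -0.0003
```

View pics/scene7.png

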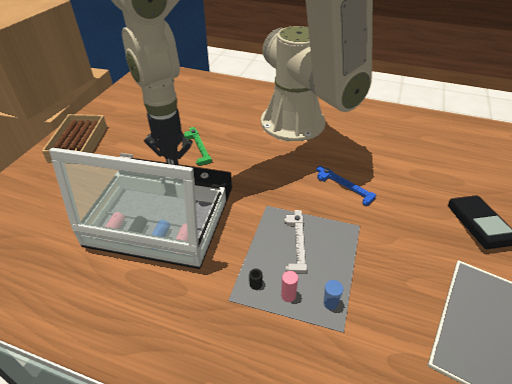

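```bash
python3 -m creep '{"hand":[0,0,20,45,45],"delta_pos":[[0.005,0,-0.01],[0.01,0,-0.03],[0.01,0,-0.04],[0.01,0,-0.04],[0,0,0]],"turn":[0,0,0,0,0]}'
python3 - <<'E'
from h import *
st();plan([.47,.15,.20],197.5)
E
```

```text
clock: 8.65
tcp_pos: [0.4103, -0.2163, 0.1929]
orientation: [0.001, -0.066, 0.998, -0.001]
wrist_force: [1.6, -0.3, 0.5]
finger_gap: 0.0355
t 8.65 tcp [ 0.4103 -0.2163  0.1929] R [[-0.991, -0.132, 0.003], [-0.132, 0.991, -0.003], [-0.002, -0.003, -1.0]] F [ 1.6 -0.3  0.5] gap 0.0355
n 11 d [0.0597 0.3663 0.0071] dyaw 9.9 turn/row -0.18
[-0.0122, 0.0404, -0.0008]
[-0.0129, 0.0402, -0.0008]
[-0.0135, 0.04, -0.0008]
[-0.0141, 0.0397, -0.0008]
[-0.0147, 0.0395, -0.0008]
[-0.0154, 0.0393, -0.0008]
[-0.016, 0.039, -0.0008]
[-0.0166, 0.0388, -0.0008]
[-0.0172, 0.0385, -0.0008]
[-0.0178, 0.0382, -0.0008]
[-0.0184, 0.038, -0.0008]
```

```bash
python3 -m creep '{"hand":[45,45,45,45,45],"delta_pos":[[-0.0122,0.0404,0],[-0.0129,0.0402,0],[-0.0135,0.04,0],[-0.0141,0.0397,0],[-0.0147,0.0395,0]],"turn":[-0.18,-0.18,-0.18,-0.18,-0.18]}'
python3 -m creep '{"hand":[45,45,45,45,45],"delta_pos":[[-0.0154,0.0393,0],[-0.016,0.039,0],[-0.0166,0.0388,0],[-0.0172,0.0385,0],[-0.0178,0.0382,0]],"turn":[-0.18,-0.18,-0.18,-0.18,-0.18]}'
python3 -m creep '{"hand":[45,45,45,45,45],"delta_pos":[[-0.0184,0.038,0],[0,0,0.02],[0,0,0.02],[0,0,0],[0,0,0]],"turn":[-0.18,0,0,0,0]}'
python3 - <<'E'
from h import *
st()
c=env.read_camera('wrist');save(c,'wrist5')
np.savez('c_w5',**{k:np.array(v) for k,v in c.items()})
for d in env.pinpoint('wrist','caliper_mid'):
    r,k=d['location'];print(d,onz(c,r,k,.011))
c=env.read_camera('scene');save(c,'scene8')
print(env.pinpoint('scene','lid_rail'),env.pinpoint('scene','hinge'))
E
```

```text
clock: 9.07
tcp_pos: [0.4356, -0.0473, 0.1871]
orientation: [-0.002, -0.106, 0.994, 0.001]
wrist_force: [-0.1, 0.2, 0.9]
finger_gap: 0.0451
clock: 9.48
tcp_pos: [0.4627, 0.1188, 0.1871]
orientation: [-0.002, -0.145, 0.989, 0.0]
wrist_force: [1.0, -1.1, -0.3]
finger_gap: 0.0449
clock: 9.9
tcp_pos: [0.4679, 0.1504, 0.1547]
orientation: [-0.003, -0.153, 0.988, 0.0]
wrist_force: [-0.4, 0.5, -0.1]
finger_gap: 0.0451
t 9.9 tcp [0.4679 0.1504 0.1547] R [[-0.953, -0.302, -0.005], [-0.302, 0.953, -0.001], [0.005, 0.001, -1.0]] F [-0.4  0.5 -0.1] gap 0.0451
{'location': [219.2, 259.9], 'score': 0.6} [0.50370605 0.16275098 0.011     ]
[{'location': [165.5, 121.0], 'score': 0.78}] [{'location': [236.0, 132.8], 'score': 0.97}]
```

View pics/wrist5.png

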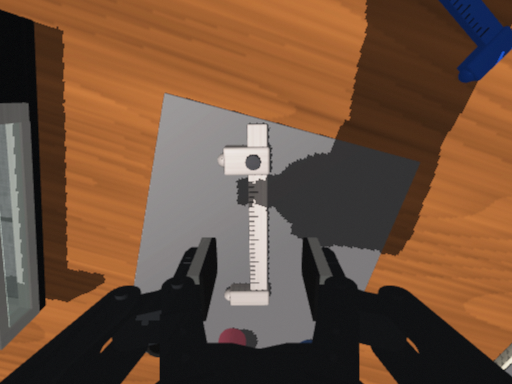

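View pics/scene8.png

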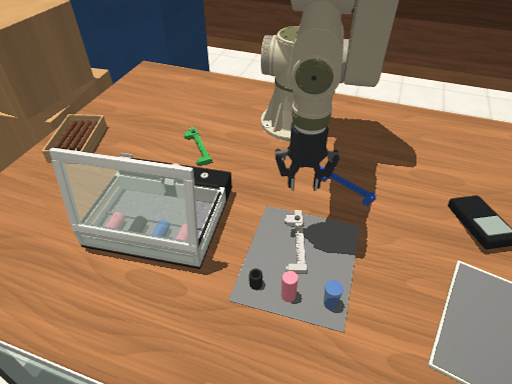

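```bash
python3 - <<'E'
from h import *
c=dict(np.load('c_w5.npz'));px=c['pixels'].astype(int)
L=[]
for r in list(range(128,142,4))+list(range(206,286,8)):
    row=px[r,235:285].min(-1);k=np.where(row>165)[0]+235
    if len(k)>5: p=onz(c,r,(k.min()+k.max())/2,.0165);L.append(p[:2]);print(r,k.min(),k.max(),p.round(4))
L=np.array(L);f=np.polyfit(L[:,0],L[:,1],1);print(f,np.degrees(np.arctan(f[0])),np.polyval(f,.506))
for rc in [(124,257),(306,258),(290,258)]: print(rc,onz(c,*rc,.0165).round(4))
s=env.get_state();plan([.506,np.polyval(f,.506),.06],180+np.degrees(np.arctan(f[0])))
E
```

```text
128 247 266 [0.419  0.1326 0.0165]
132 247 266 [0.4223 0.1337 0.0165]
136 247 266 [0.4257 0.1347 0.0165]
140 247 266 [0.4291 0.1358 0.0165]
206 254 263 [0.4888 0.1566 0.0165]
214 249 266 [0.497  0.1581 0.0165]
222 250 266 [0.5049 0.1611 0.0165]
230 255 266 [0.5123 0.1661 0.0165]
238 249 266 [0.5215 0.1659 0.0165]
246 249 266 [0.53   0.1685 0.0165]
254 250 266 [0.5385 0.1717 0.0165]
262 258 266 [0.5461 0.1784 0.0165]
270 255 266 [0.5555 0.1798 0.0165]
278 255 266 [0.5646 0.1827 0.0165]
[ 0.34290387 -0.01135811] 18.927040008869785 0.1621512475781311
(124, 257) [0.4155 0.132  0.0165]
(306, 258) [0.5987 0.1907 0.0165]
(290, 258) [0.5794 0.1846 0.0165]
n 3 d [ 0.0353  0.0119 -0.0969] dyaw 1.45 turn/row -0.097
[-0.0155, 0.0003, 0.0404]
[-0.0155, 0.0002, 0.0404]
[-0.0155, 0.0001, 0.0404]
```

```bash
python3 -m creep '{"hand":[45,45,45,45,45],"delta_pos":[[-0.0155,-0.0004,0.0404],[-0.0155,-0.0004,0.0404],[-0.0155,-0.0004,0.0404],[0,0,0],[0,0,0]],"turn":[-0.05,-0.05,-0.05,0,0]}'
python3 - <<'E'
from h import *
st()
c=env.read_camera('wrist');save(c,'wrist6')
plan([.506,.161,.016],198.2)
E
```

```text
clock: 10.57
tcp_pos: [0.5047, 0.1605, 0.058]
orientation: [-0.002, -0.159, 0.987, 0.0]
wrist_force: [0.2, -0.3, -0.5]
finger_gap: 0.0445
t 10.57 tcp [0.5047 0.1605 0.058 ] R [[-0.95, -0.313, -0.004], [-0.313, 0.95, -0.001], [0.004, 0.001, -1.0]] F [ 0.2 -0.3 -0.5] gap 0.0445
n 2 d [ 0.0004  0.0003 -0.0436] dyaw -0.05 turn/row 0.005
[-0.0003, 0.0001, 0.0272]
[-0.0003, 0.0001, 0.0272]
```

View pics/wrist6.png

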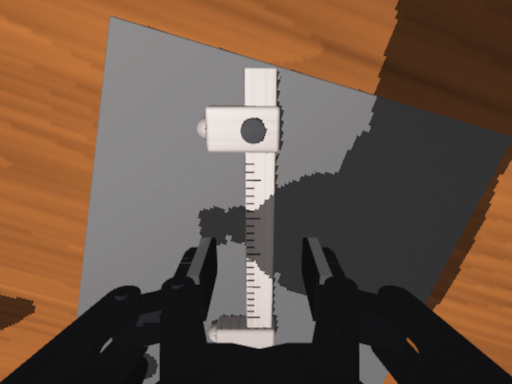

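Aligned: the beam lies centred between the fingers (columns 246–275, the fingers at 212–308), so I go down and grip.

```bash
python3 -m creep '{"hand":[45,45,45,45,45],"delta_pos":[[0,0,0.027],[0,0,0.02],[0,0,0.006],[0,0,0],[0,0,0]],"turn":[0,0,0,0,0]}'
python3 -m creep '{"hand":[30,22,14,10,10],"delta_pos":[[0,0,0],[0,0,0],[0,0,0],[0,0,0],[0,0,0]],"turn":[0,0,0,0,0]}' 70
python3 -m creep '{"hand":[10,10,10,10,10],"delta_pos":[[0,0,0],[0,0,-0.004],[0,0,-0.01],[0,0,-0.015],[0,0,0]],"turn":[0,0,0,0,0]}'
python3 - <<'E'
from h import *
st()
c=env.read_camera('wrist');save(c,'wrist7')
c=env.read_camera('scene');save(c,'scene9')
E
```

```text
clock: 11.03
tcp_pos: [0.5067, 0.1611, 0.0185]
orientation: [0.001, -0.159, 0.987, 0.0]
wrist_force: [0.1, 0.3, 0.2]
finger_gap: 0.045
clock: 11.45
tcp_pos: [0.5069, 0.1613, 0.0183]
orientation: [0.001, -0.159, 0.987, 0.0]
wrist_force: [-1.9, -0.4, 6.6]
finger_gap: 0.0153
clock: 11.87
tcp_pos: [0.5072, 0.1613, 0.042]
orientation: [0.001, -0.159, 0.987, 0.0]
wrist_force: [0.3, -0.0, -1.1]
finger_gap: 0.0156
t 11.87 tcp [0.5072 0.1613 0.042 ] R [[-0.95, -0.314, 0.003], [-0.314, 0.95, 0.001], [-0.003, -0.0, -1.0]] F [ 0.3 -0.  -1.1] gap 0.0156
```

View pics/wrist7.png

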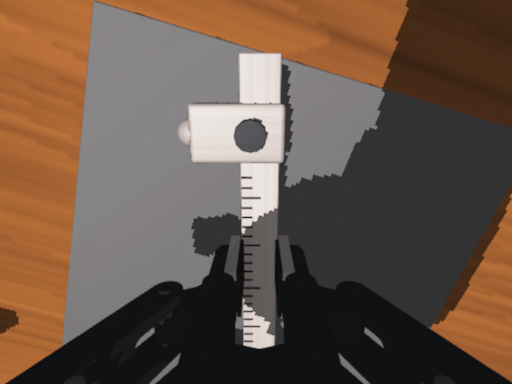

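View pics/scene9.png

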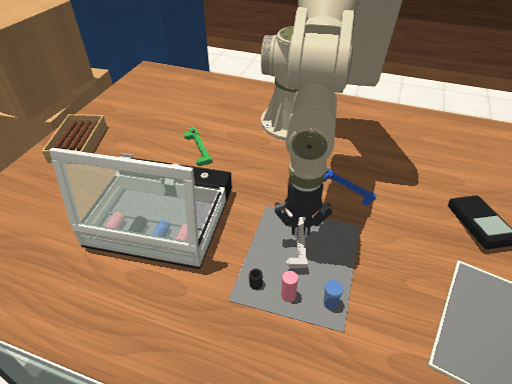

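```bash
python3 -m creep '{"hand":[10,10,10,10,10],"delta_pos":[[0,0,-0.03],[0,0,-0.04],[0,0,-0.04],[0,0,-0.04],[0,0,0]],"turn":[0,0,0,0,0]}'
python3 - <<'E'
from h import *
st()
c=env.read_camera('scene');save(c,'scene10')
cr=c['pixels'][130:300,220:370];cv2.imwrite('pics/s10z.png',cv2.resize(cv2.cvtColor(cr,cv2.COLOR_RGB2BGR),None,fx=3.5,fy=3.5,interpolation=cv2.INTER_CUBIC))
t=c2w([-.003,0,0]);print(t);plan([t[0]-.03,t[1],.19],97.5)
E
```

```text
clock: 12.38
tcp_pos: [0.5093, 0.1616, 0.1658]
orientation: [0.005, -0.159, 0.987, 0.0]
wrist_force: [0.8, 0.1, -2.1]
finger_gap: 0.0158
t 12.38 tcp [0.5093 0.1616 0.1658] R [[-0.949, -0.314, 0.009], [-0.314, 0.95, 0.002], [-0.009, -0.001, -1.0]] F [ 0.8  0.1 -2.1] gap 0.0158
[ 0.54802567 -0.19329158  0.013     ]
n 21 d [ 0.0097 -0.3547  0.027 ] dyaw -100.78 turn/row 0.96
[0.0061, -0.0202, -0.0016]
[0.0044, -0.0207, -0.0016]
[0.0026, -0.021, -0.0016]
[0.0009, -0.0211, -0.0016]
[-0.0009, -0.0211, -0.0016]
[-0.0027, -0.021, -0.0016]
[-0.0044, -0.0207, -0.0016]
[-0.0061, -0.0202, -0.0016]
[-0.0078, -0.0196, -0.0016]
[-0.0094, -0.0189, -0.0016]
[-0.011, -0.0181, -0.0016]
[-0.0124, -0.0171, -0.0016]
[-0.0138, -0.016, -0.0016]
[-0.0151, -0.0148, -0.0016]
[-0.0163, -0.0134, -0.0016]
[-0.0174, -0.012, -0.0016]
[-0.0183, -0.0105, -0.0016]
[-0.0191, -0.009, -0.0016]
[-0.0198, -0.0073, -0.0016]
[-0.0204, -0.0057, -0.0016]
[-0.0208, -0.0039, -0.0016]
```

View pics/s10z.png

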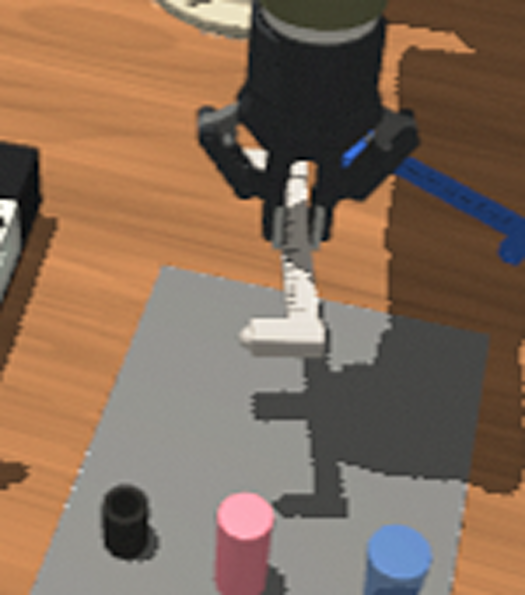

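```bash
python3 -m creep '{"hand":[10,10,10,10,10],"delta_pos":[[0.0061,-0.0202,-0.0016],[0.0044,-0.0207,-0.0016],[0.0026,-0.021,-0.0016],[0.0009,-0.0211,-0.0016],[-0.0009,-0.0211,-0.0016]],"turn":[0.96,0.96,0.96,0.96,0.96]}'
python3 -m creep '{"hand":[10,10,10,10,10],"delta_pos":[[-0.0027,-0.021,-0.0016],[-0.0044,-0.0207,-0.0016],[-0.0061,-0.0202,-0.0016],[-0.0078,-0.0196,-0.0016],[-0.0094,-0.0189,-0.0016]],"turn":[0.96,0.96,0.96,0.96,0.96]}'
python3 -m creep '{"hand":[10,10,10,10,10],"delta_pos":[[-0.011,-0.0181,-0.0016],[-0.0124,-0.0171,-0.0016],[-0.0138,-0.016,-0.0016],[-0.0151,-0.0148,-0.0016],[-0.0163,-0.0134,-0.0016]],"turn":[0.96,0.96,0.96,0.96,0.96]}'
python3 -m creep '{"hand":[10,10,10,10,10],"delta_pos":[[-0.0174,-0.012,-0.0016],[-0.0183,-0.0105,-0.0016],[-0.0191,-0.009,-0.0016],[-0.0198,-0.0073,-0.0016],[-0.0204,-0.0057,-0.0016]],"turn":[0.96,0.96,0.96,0.96,0.96]}'
python3 -m creep '{"hand":[10,10,10,10,10],"delta_pos":[[-0.0208,-0.0039,-0.0016],[0,0,0],[0,0,0],[0,0,0],[0,0,0]],"turn":[0.96,0,0,0,0]}'
python3 - <<'E'
from h import *
st()
for n in ['wrist','scene','top']:
    c=env.read_camera(n);save(c,n+'11')
    for t in ['front_tray','lid_rail','hinge','button_top']:
        for d in env.pinpoint(n,t)[:2]: 
            r,k=d['location'];
            z={'front_tray':.025,'lid_rail':.27,'hinge':.079,'button_top':.0865}[t]
            w=onz(c,r,k,z);print(n,t,d,w.round(4),w2c(w).round(4))
s=env.get_state();print(w2c(s['tcp_pos']))
t=c2w([-.003,0,0]);plan([t[0],t[1],.12],97.5)
E
```

```text
clock: 12.85
tcp_pos: [0.5068, 0.0759, 0.1641]
orientation: [-0.002, 0.052, 0.999, -0.0]
wrist_force: [0.4, -0.3, -2.8]
finger_gap: 0.0157
clock: 13.27
tcp_pos: [0.5091, -0.0086, 0.1705]
orientation: [-0.002, 0.258, 0.966, -0.0]
wrist_force: [0.6, -0.0, -2.2]
finger_gap: 0.0156
clock: 13.68
tcp_pos: [0.5114, -0.0929, 0.1768]
orientation: [-0.002, 0.454, 0.891, -0.0]
wrist_force: [0.0, -0.4, -3.2]
finger_gap: 0.0159
clock: 14.1
tcp_pos: [0.5138, -0.1772, 0.1831]
orientation: [-0.002, 0.629, 0.777, -0.0]
wrist_force: [0.1, 0.0, -2.5]
finger_gap: 0.0156
clock: 14.52
tcp_pos: [0.5149, -0.1928, 0.1857]
orientation: [-0.001, 0.659, 0.752, -0.0]
wrist_force: [0.9, 0.8, -1.8]
finger_gap: 0.0157
t 14.52 tcp [ 0.5149 -0.1928  0.1857] R [[-0.132, 0.991, -0.002], [0.991, 0.132, 0.001], [0.002, -0.002, -1.0]] F [ 0.9  0.8 -1.8] gap 0.0157
wrist front_tray {'location': [182.9, 281.4], 'score': 0.68} [ 0.538  -0.1957  0.025 ] [-0.0133 -0.001   0.012 ]
wrist front_tray {'location': [198.2, 458.8], 'score': 0.28} [ 0.7221 -0.1876  0.025 ] [ 0.1703 -0.0171  0.012 ]
wrist button_top {'location': [204.9, 168.9], 'score': 0.79} [ 0.4422 -0.2095  0.0865] [-0.1101 -0.0023  0.0735]
wrist button_top {'location': [201.5, 453.5], 'score': 0.3} [ 0.673  -0.1756  0.0865] [0.1232 0.0012 0.0735]
scene lid_rail {'location': [162.4, 119.1], 'score': 0.72} [ 0.6505 -0.1853  0.27  ] [ 0.0996 -0.0054  0.257 ]
scene hinge {'location': [234.9, 135.0], 'score': 0.93} [ 0.6749 -0.181   0.079 ] [ 0.1244 -0.0044  0.066 ]
top front_tray {'location': [157.6, 330.4], 'score': 0.8} [ 0.539  -0.1945  0.025 ] [-0.0121  0.      0.012 ]
top lid_rail {'location': [79.1, 341.3], 'score': 0.8} [ 0.6648 -0.1834  0.27  ] [ 0.1141 -0.0054  0.257 ]
[-0.0353319   0.00366278  0.17376823]
n 3 d [ 0.0325  0.0006 -0.0668] dyaw 0.02 turn/row -0.002
[-0.0015, 0.0135, 0.0278]
[-0.0015, 0.0135, 0.0278]
[-0.0015, 0.0135, 0.0278]
```

View pics/wrist11.png

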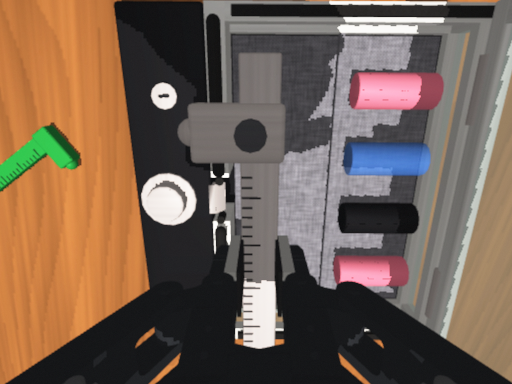

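View pics/scene11.png

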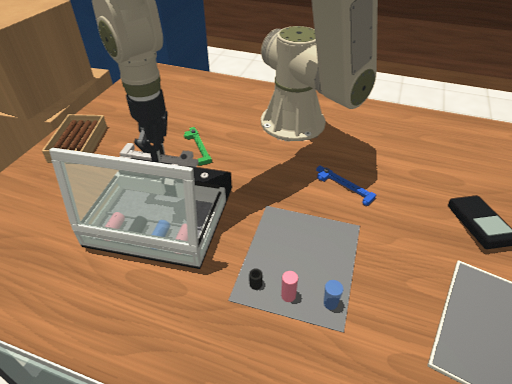

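View pics/top11.png

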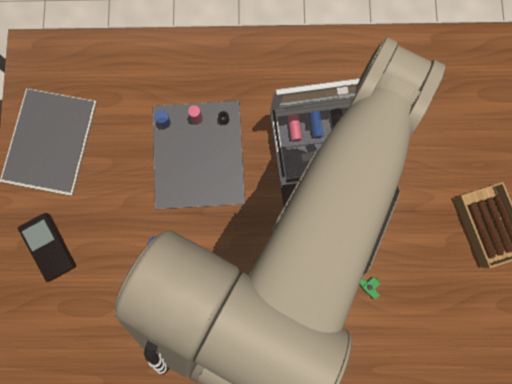

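```bash
python3 -m creep '{"hand":[10,10,10,10,10],"delta_pos":[[-0.002,0.0205,0],[-0.002,0.0205,0.02],[0,0,0.03],[0,0,0.03],[0,0,0]],"turn":[0,0,0,0,0]}'
python3 - <<'E'
from h import *
st();s=env.get_state();print(w2c(s['tcp_pos']))
for n in ['wrist','scene']:
    c=env.read_camera(n);save(c,n+'12')
E
```

```text
clock: 15.68
tcp_pos: [0.5457, -0.1912, 0.1179]
orientation: [-0.004, 0.659, 0.752, -0.001]
wrist_force: [-1.3, 1.0, -4.0]
finger_gap: 0.0155
t 15.68 tcp [ 0.5457 -0.1912  0.1179] R [[-0.13, 0.991, -0.007], [0.991, 0.13, 0.004], [0.005, -0.007, -1.0]] F [-1.3  1.  -4. ] gap 0.0155
[-0.00506524  0.00235373  0.10490346]
```

View pics/wrist12.png

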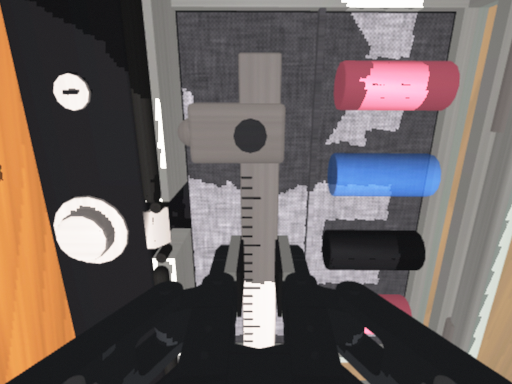

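View pics/scene12.png

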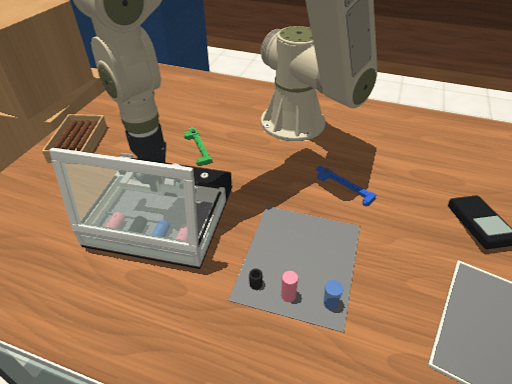

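```bash
python3 -m creep '{"hand":[10,10,10,10,10],"delta_pos":[[0,0,0.025],[0,0,0.03],[0,0,0.02],[0,0,0.01],[0,0,0]],"turn":[0,0,0,0,0]}'
python3 -m creep '{"hand":[10,10,10,10,10],"delta_pos":[[0,0,0.001],[0,0,0.001],[0,0,0.001],[0,0,0.001],[0,0,0]],"turn":[0,0,0,0,0]}'
python3 - <<'E'
from h import *
st()
for n in ['wrist']:
    c=env.read_camera(n);save(c,n+'13')
E
```

```text
clock: 16.2
tcp_pos: [0.548, -0.1926, 0.0545]
orientation: [-0.001, 0.66, 0.752, -0.0]
wrist_force: [0.1, -0.7, -2.1]
finger_gap: 0.0156
clock: 16.62
tcp_pos: [0.5488, -0.1929, 0.0522]
orientation: [0.0, 0.659, 0.752, 0.0]
wrist_force: [0.4, -0.6, -2.6]
finger_gap: 0.0158
t 16.62 tcp [ 0.5488 -0.1929  0.0522] R [[-0.13, 0.991, 0.001], [0.991, 0.13, -0.0], [-0.0, 0.001, -1.0]] F [ 0.4 -0.6 -2.6] gap 0.0158
```

View pics/wrist13.png

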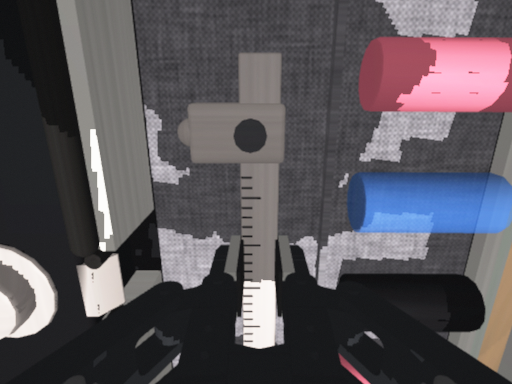

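```bash
python3 -m creep '{"hand":[10,10,10,10,10],"delta_pos":[[0,0,0.002],[0,0,0.002],[0,0,0.002],[0,0,0.002],[0,0,0]],"turn":[0,0,0,0,0]}'
python3 -m creep '{"hand":[10,10,10,10,10],"delta_pos":[[0,0,0.001],[0,0,0.001],[0,0,0.001],[0,0,0],[0,0,0]],"turn":[0,0,0,0,0]}'
```

```text
clock: 17.08
tcp_pos: [0.5481, -0.1926, 0.0446]
orientation: [-0.0, 0.66, 0.752, -0.0]
wrist_force: [-0.3, 0.4, -2.6]
finger_gap: 0.0153
clock: 17.5
tcp_pos: [0.5484, -0.1927, 0.0427]
orientation: [-0.0, 0.659, 0.752, 0.0]
wrist_force: [-0.1, -1.2, -2.5]
finger_gap: 0.0156
```

```bash
python3 -m creep '{"hand":[10,10,10,10,10],"delta_pos":[[0,0,0.001],[0,0,0.001],[0,0,0],[0,0,0],[0,0,0]],"turn":[0,0,0,0,0]}'
python3 -m creep '{"hand":[10,10,10,10,10],"delta_pos":[[0,0,0.001],[0,0,0],[0,0,0],[0,0,0],[0,0,0]],"turn":[0,0,0,0,0]}'
```

```text
clock: 17.92
tcp_pos: [0.5485, -0.1927, 0.0412]
orientation: [0.0, 0.659, 0.752, 0.0]
wrist_force: [1.2, -0.3, -2.8]
finger_gap: 0.0157
clock: 18.33
tcp_pos: [0.5485, -0.1928, 0.0408]
orientation: [0.0, 0.659, 0.752, 0.0]
wrist_force: [-2.1, 0.9, 5.5]
finger_gap: 0.0156
```

```bash
python3 -m creep '{"hand":[17,20,24,30,36],"delta_pos":[[0,0,0],[0,0,0],[0,0,0],[0,0,0],[0,0,0]],"turn":[0,0,0,0,0]}' 40
python3 -m creep '{"hand":[36,36,36,36,36],"delta_pos":[[0,0,-0.005],[0,0,-0.015],[0,0,-0.03],[0,0,-0.04],[0,0,0]],"turn":[0,0,0,0,0]}'
python3 - <<'E'
from h import *
st()
for n in ['wrist','scene']:
    c=env.read_camera(n);save(c,n+'14')
    H,W=c['depth'].shape
s=env.get_state();print(w2c(s['tcp_pos']))
E
```

```text
clock: 18.75
tcp_pos: [0.5485, -0.1928, 0.0402]
orientation: [-0.0, 0.66, 0.752, 0.0]
wrist_force: [-0.1, 0.7, -0.3]
finger_gap: 0.0359
clock: 19.17
tcp_pos: [0.5516, -0.1943, 0.1184]
orientation: [0.004, 0.659, 0.752, 0.001]
wrist_force: [1.0, 0.4, 0.6]
finger_gap: 0.0361
t 19.17 tcp [ 0.5516 -0.1943  0.1184] R [[-0.13, 0.991, 0.008], [0.991, 0.13, -0.004], [-0.005, 0.008, -1.0]] F [1.  0.4 0.6] gap 0.0361
[-0.00127691 -0.00037787  0.10134324]
```

View pics/wrist14.png

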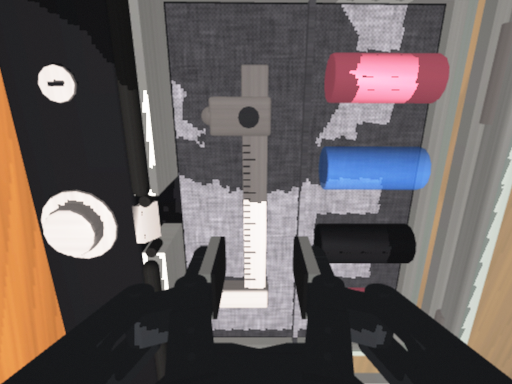

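View pics/scene14.png

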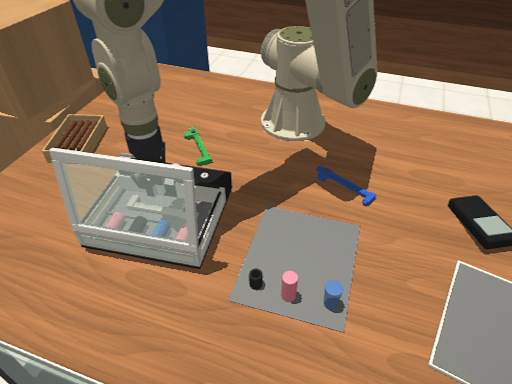

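```bash
python3 - <<'E'
from h import *
t=c2w([-.04,0,.33-.013]);plan(t,187.5)
E
```

```text
n 19 d [-0.0384 -0.0047  0.2157] dyaw 90.02 turn/row -0.948
[0.0, -0.0025, -0.0142]
[0.0002, -0.0025, -0.0142]
[0.0004, -0.0025, -0.0142]
[0.0006, -0.0025, -0.0142]
[0.0008, -0.0024, -0.0142]
[0.001, -0.0023, -0.0142]
[0.0012, -0.0022, -0.0142]
[0.0014, -0.0021, -0.0142]
[0.0016, -0.002, -0.0142]
[0.0017, -0.0019, -0.0142]
[0.0019, -0.0017, -0.0142]
[0.002, -0.0015, -0.0142]
[0.0021, -0.0014, -0.0142]
[0.0023, -0.0012, -0.0142]
[0.0023, -0.001, -0.0142]
[0.0024, -0.0008, -0.0142]
[0.0025, -0.0006, -0.0142]
[0.0025, -0.0004, -0.0142]
[0.0025, -0.0002, -0.0142]
```

```bash
python3 -m creep '{"hand":[36,36,36,36,36],"delta_pos":[[0,-0.01,-0.02],[0,-0.01,-0.02],[0,-0.01,-0.02],[0,-0.01,-0.02],[0,-0.01,-0.02]],"turn":[0,0,0,0,0]}'
python3 -m creep '{"hand":[20,0,0,0,0],"delta_pos":[[0,0,-0.015],[0,0,-0.015],[0,0,-0.015],[0,0,-0.015],[0,0,-0.015]],"turn":[-1,-1,-1,-1,-1]}'
python3 -m creep '{"hand":[0,0,0,0,0],"delta_pos":[[0,0,-0.015],[0,0,-0.015],[0,0,-0.015],[0,0,-0.015],[0,0,-0.015]],"turn":[-1,-1,-1,-1,-1]}'
python3 -m creep '{"hand":[0,0,0,0,0],"delta_pos":[[0,0,-0.008],[0,0,-0.008],[0,0,-0.008],[0,0,0],[0,0,0]],"turn":[-1,-1,-1,-1,-1]}'
python3 -m creep '{"hand":[0,0,0,0,0],"delta_pos":[[0,0,0],[0,0,0],[0,0,0],[0,0,0],[0,0,0]],"turn":[-1,-1,-1,0,0]}'
python3 - <<'E'
from h import *
st();s=env.get_state();print(w2c(s['tcp_pos']))
c=env.read_camera('top');save(c,'top15')
for t in ['lid_rail','hinge']:
    for d in env.pinpoint('top',t)[:2]:
        r,k=d['location'];w=onz(c,r,k,.271 if t!='hinge' else .079);print(t,d,w2c(w).round(4))
c=env.read_camera('wrist');save(c,'wrist15')
t=c2w([.165,0,.335-.013]);plan(t,187.5)
E
```

```text
clock: 19.68
tcp_pos: [0.5077, -0.1976, 0.1917]
orientation: [-0.001, 0.659, 0.752, -0.0]
wrist_force: [0.2, 0.8, -0.2]
finger_gap: 0.0361
clock: 20.1
tcp_pos: [0.5081, -0.1977, 0.2516]
orientation: [-0.001, 0.479, 0.878, 0.0]
wrist_force: [-0.3, 0.3, -0.6]
finger_gap: -0.0001
clock: 20.52
tcp_pos: [0.5083, -0.1977, 0.3116]
orientation: [-0.001, 0.278, 0.961, 0.0]
wrist_force: [0.1, -0.5, 0.2]
finger_gap: -0.0
clock: 20.93
tcp_pos: [0.5087, -0.1979, 0.3307]
orientation: [-0.001, 0.063, 0.998, 0.0]
wrist_force: [0.7, -0.4, -0.4]
finger_gap: 0.0001
clock: 21.35
tcp_pos: [0.5085, -0.1978, 0.3305]
orientation: [-0.001, -0.064, 0.998, 0.001]
wrist_force: [-0.2, 0.7, 0.9]
finger_gap: -0.0003
t 21.35 tcp [ 0.5085 -0.1978  0.3305] R [[-0.992, -0.128, -0.001], [-0.128, 0.992, 0.001], [0.001, 0.001, -1.0]] F [-0.2  0.7  0.9] gap -0.0003
[-0.04276423  0.00068014  0.31753385]
lid_rail {'location': [80.2, 341.7], 'score': 0.92} [ 0.111  -0.0056  0.258 ]
hinge {'location': [98.1, 324.1], 'score': 0.91} [0.1411 0.0002 0.066 ]
n 6 d [0.2059 0.0265 0.0038] dyaw 0.09 turn/row -0.003
[-0.0433, -0.0, -0.0008]
[-0.0433, -0.0001, -0.0008]
[-0.0433, -0.0001, -0.0008]
[-0.0433, -0.0001, -0.0008]
[-0.0433, -0.0001, -0.0008]
[-0.0433, -0.0001, -0.0008]
```

View pics/wrist15.png

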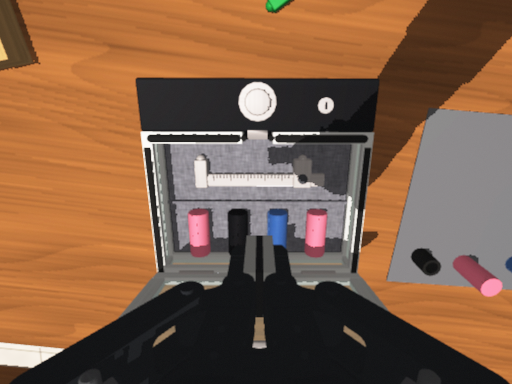

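View pics/top15.png

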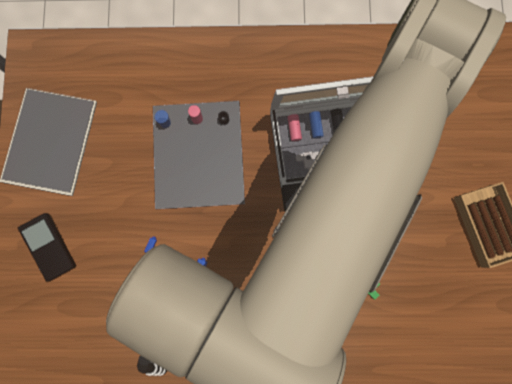

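```bash
python3 -m creep '{"hand":[0,0,0,0,0],"delta_pos":[[-0.03,0,-0.001],[-0.036,0,-0.001],[-0.036,0,-0.001],[-0.036,0,-0.001],[-0.036,0,-0.001]],"turn":[0,0,0,0,0]}'
python3 -m creep '{"hand":[0,0,0,0,0],"delta_pos":[[-0.036,0,0],[-0.036,0,0],[-0.01,0,0],[0,0,0],[0,0,0]],"turn":[0,0,0,0,0]}'
python3 - <<'E'
from h import *
st();s=env.get_state();print(w2c(s['tcp_pos']))
for n in ['scene','wrist']:
    c=env.read_camera(n);save(c,n+'16')
E
```

```text
clock: 21.97
tcp_pos: [0.6479, -0.1796, 0.3357]
orientation: [0.0, -0.065, 0.998, -0.0]
wrist_force: [0.1, -0.3, 0.8]
finger_gap: 0.0002
clock: 22.38
tcp_pos: [0.7121, -0.1712, 0.3342]
orientation: [-0.001, -0.065, 0.998, 0.0]
wrist_force: [-0.9, 0.8, 0.2]
finger_gap: 0.0001
t 22.38 tcp [ 0.7121 -0.1712  0.3342] R [[-0.991, -0.13, -0.002], [-0.13, 0.991, 0.0], [0.001, 0.001, -1.0]] F [-0.9  0.8  0.2] gap 0.0001
[0.16258454 0.00044222 0.32118325]
```

View pics/scene16.png

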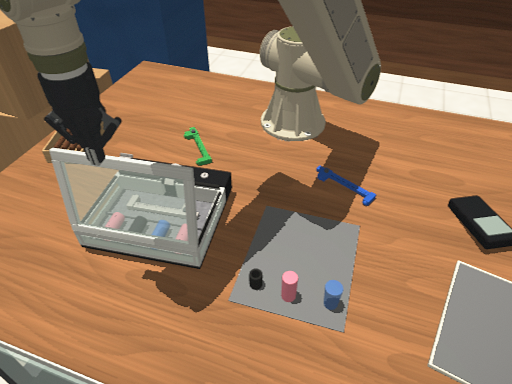

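View pics/wrist16.png

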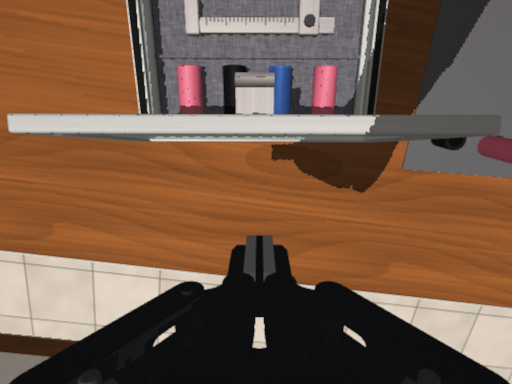

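```bash
python3 -m creep '{"hand":[0,0,0,0,0],"delta_pos":[[0,0,0.025],[0,0,0.025],[0,0,0.019],[0,0,0],[0,0,0]],"turn":[0,0,0,0,0]}'
python3 -m creep '{"hand":[0,0,0,0,0],"delta_pos":[[0.012,0,0],[0.014,0,0],[0.01,0,0],[0.004,0,0],[0,0,0]],"turn":[0,0,0,0,0]}'
python3 - <<'E'
from h import *
st();s=env.get_state();print(w2c(s['tcp_pos']))
for n in ['scene','wrist']:
    c=env.read_camera(n);save(c,n+'17')
# path
for th in np.arange(1.4,.0,-.1):
    for r in [.19]:
        print(round(th,2),np.round([.132-r*np.cos(th)+.01*np.sin(th)+.011,.066+r*np.sin(th)+.01*np.cos(th)+.011+.013],4))
E
```

```text
clock: 22.9
tcp_pos: [0.7103, -0.1714, 0.2812]
orientation: [-0.0, -0.065, 0.998, 0.0]
wrist_force: [0.2, 0.9, 0.0]
finger_gap: 0.0
clock: 23.32
tcp_pos: [0.6798, -0.1759, 0.2831]
orientation: [0.002, -0.065, 0.998, -0.001]
wrist_force: [-0.0, -0.7, 0.0]
finger_gap: 0.0001
t 23.32 tcp [ 0.6798 -0.1759  0.2831] R [[-0.992, -0.129, 0.003], [-0.129, 0.992, -0.001], [-0.003, -0.002, -1.0]] F [-0.  -0.7  0. ] gap 0.0001
[1.29913445e-01 1.18345214e-05 2.70076670e-01]
1.4 [0.1206 0.2789]
1.3 [0.1018 0.2758]
1.2 [0.0835 0.2707]
1.1 [0.0657 0.2639]
1.0 [0.0488 0.2553]
0.9 [0.0327 0.245 ]
0.8 [0.0178 0.2333]
0.7 [0.0041 0.22  ]
0.6 [-0.0082  0.2055]
0.5 [-0.0189  0.1899]
0.4 [-0.0281  0.1732]
0.3 [-0.0356  0.1557]
0.2 [-0.0412  0.1375]
0.1 [-0.0451  0.1189]
```

View pics/wrist17.png

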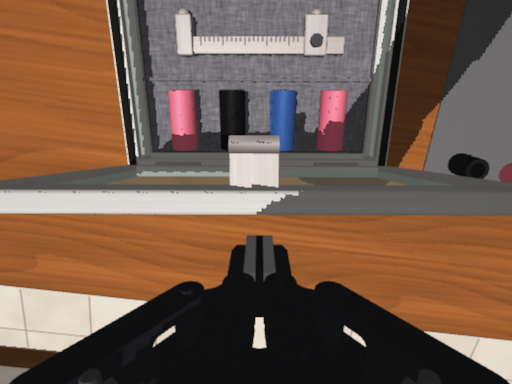

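View pics/scene17.png

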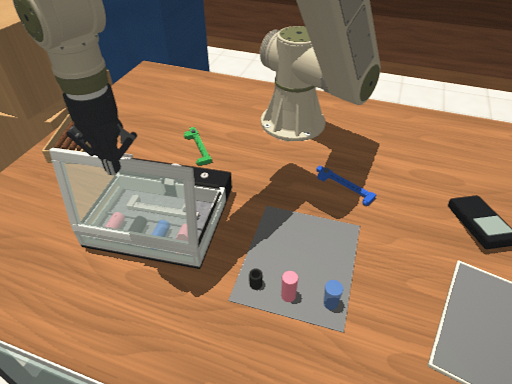

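```bash
python3 -m creep '{"hand":[0,0,0,0,0],"delta_pos":[[0,0,0.006],[0.006,0,0],[0.006,0,0],[0.006,0,0.001],[0,0,0]],"turn":[0,0,0,0,0]}'
python3 - <<'E'
from h import *
st();s=env.get_state();print(w2c(s['tcp_pos']))
for n in ['scene']:
    c=env.read_camera(n);save(c,n+'18')
E
```

```text
clock: 23.83
tcp_pos: [0.6652, -0.1774, 0.2747]
orientation: [-0.0, -0.065, 0.998, 0.0]
wrist_force: [1.1, 0.2, -0.9]
finger_gap: -0.0001
t 23.83 tcp [ 0.6652 -0.1774  0.2747] R [[-0.992, -0.13, -0.0], [-0.13, 0.992, 0.0], [0.0, 0.0, -1.0]] F [ 1.1  0.2 -0.9] gap -0.0001
[0.11524351 0.00050936 0.2616956 ]
```

View pics/scene18.png

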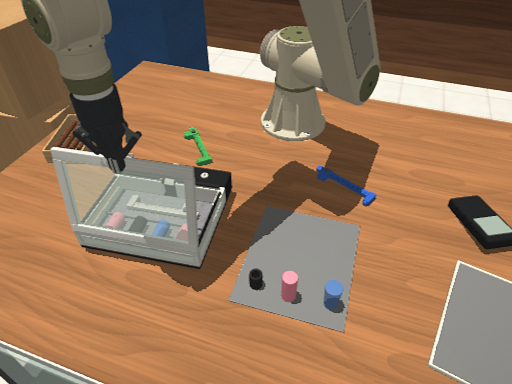

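```bash
python3 -m creep '{"hand":[0,0,0,0,0],"delta_pos":[[0.013,0,0.0017],[0.013,0,0.0017],[0.013,0,0.0017],[0.0111,0,0.0043],[0.0111,0,0.0043]],"turn":[0,0,0,0,0]}'
python3 - <<'E'
from h import *
st();s=env.get_state();print(w2c(s['tcp_pos']))
for n in ['scene']:
    c=env.read_camera(n);save(c,n+'19')
E
```

```text
clock: 24.3
tcp_pos: [0.6177, -0.1836, 0.2645]
orientation: [0.001, -0.065, 0.998, -0.0]
wrist_force: [3.1, 1.0, 0.8]
finger_gap: 0.0002
t 24.3 tcp [ 0.6177 -0.1836  0.2645] R [[-0.991, -0.13, 0.003], [-0.13, 0.991, -0.0], [-0.003, -0.0, -1.0]] F [3.1 1.  0.8] gap 0.0002
[0.0672979  0.00052215 0.2515447 ]
```

View pics/scene19.png

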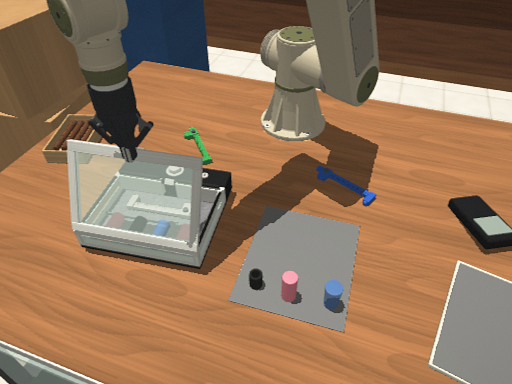

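```bash
python3 -m creep '{"hand":[0,0,0,0,0],"delta_pos":[[0.0105,0,0.0054],[0.0105,0,0.0054],[0.01,0,0.0065],[0.01,0,0.0065],[0.0093,0,0.0073]],"turn":[0,0,0,0,0]}'
python3 -m creep '{"hand":[0,0,0,0,0],"delta_pos":[[0.0093,0,0.0073],[0.0086,0,0.0083],[0.0086,0,0.0083],[0.0077,0,0.009],[0.0077,0,0.009]],"turn":[0,0,0,0,0]}'
python3 - <<'E'
from h import *
st();s=env.get_state();print(w2c(s['tcp_pos']))
for n in ['scene']:
    c=env.read_camera(n);save(c,n+'20')
E
```

```text
clock: 24.77
tcp_pos: [0.5779, -0.1891, 0.2401]
orientation: [0.001, -0.065, 0.998, -0.001]
wrist_force: [0.8, 0.3, 4.2]
finger_gap: -0.0001
clock: 25.18
tcp_pos: [0.5446, -0.1935, 0.2064]
orientation: [0.001, -0.065, 0.998, -0.001]
wrist_force: [0.7, 0.4, 3.1]
finger_gap: -0.0002
t 25.18 tcp [ 0.5446 -0.1935  0.2064] R [[-0.991, -0.13, 0.002], [-0.13, 0.991, -0.001], [-0.002, -0.001, -1.0]] F [0.7 0.4 3.1] gap -0.0002
[-6.40875879e-03  1.88142173e-04  1.93449307e-01]
```

View pics/scene20.png

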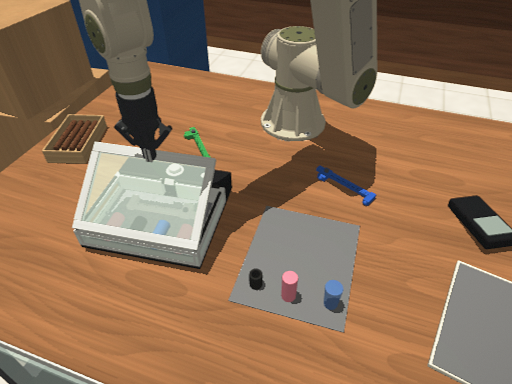

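```bash
python3 -m creep '{"hand":[0,0,0,0,0],"delta_pos":[[0.0084,0,0.01],[0.0084,0,0.01],[0.007,0,0.01],[0.007,0,0.01],[0.0059,0,0.0107]],"turn":[0,0,0,0,0]}'
python3 -m creep '{"hand":[0,0,0,0,0],"delta_pos":[[0.0059,0,0.0107],[0.0049,0,0.0105],[0.0049,0,0.009],[0.004,0,0.007],[0,0,0]],"turn":[0,0,0,0,0]}'
python3 - <<'E'
from h import *
st();s=env.get_state();print(w2c(s['tcp_pos']))
for n in ['scene']:
    c=env.read_camera(n);save(c,n+'21')
E
```

```text
clock: 25.65
tcp_pos: [0.517, -0.1975, 0.166]
orientation: [0.002, -0.065, 0.998, -0.001]
wrist_force: [3.4, 1.1, 1.3]
finger_gap: -0.0002
clock: 26.07
tcp_pos: [0.498, -0.199, 0.1338]
orientation: [-0.001, -0.065, 0.998, 0.0]
wrist_force: [1.0, -0.9, 2.8]
finger_gap: 0.0
t 26.07 tcp [ 0.498  -0.199   0.1338] R [[-0.992, -0.13, -0.003], [-0.13, 0.992, 0.001], [0.002, 0.001, -1.0]] F [ 1.  -0.9  2.8] gap 0.0
[-0.05334723  0.00084788  0.1207704 ]
```

View pics/scene21.png

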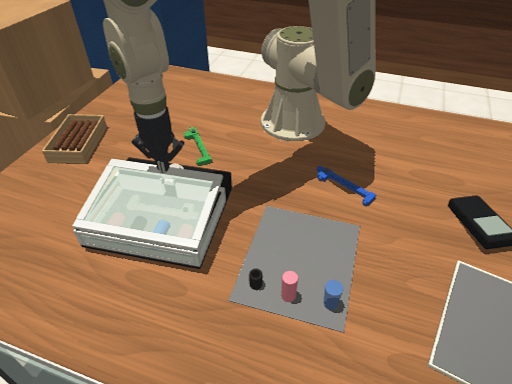

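```bash
python3 -m creep '{"hand":[0,0,0,0,0],"delta_pos":[[0.002,0,0.004],[0.001,0,0.004],[0,0,0.004],[0,0,0.004],[0,0,0]],"turn":[0,0,0,0,0]}'
python3 -m creep '{"hand":[0,0,0,0,0],"delta_pos":[[0,0,0.002],[0,0,0.002],[0,0,0.002],[0,0,0.002],[0,0,0]],"turn":[0,0,0,0,0]}'
```

```text
clock: 26.53
tcp_pos: [0.4959, -0.1993, 0.1213]
orientation: [-0.001, -0.065, 0.998, 0.0]
wrist_force: [-1.8, -0.1, 3.3]
finger_gap: 0.0003
clock: 26.95
tcp_pos: [0.4968, -0.1995, 0.1157]
orientation: [-0.0, -0.065, 0.998, -0.0]
wrist_force: [-1.9, -0.6, 4.0]
finger_gap: -0.0
```

```bash
python3 -m creep '{"hand":[0,0,0,0,0],"delta_pos":[[0,0,0.002],[0,0,0.002],[0,0,0.001],[0,0,0.001],[0,0,0]],"turn":[0,0,0,0,0]}'
python3 -m creep '{"hand":[0,0,0,0,0],"delta_pos":[[0,0,0.001],[0,0,0.001],[0,0,0.001],[0,0,0],[0,0,0]],"turn":[0,0,0,0,0]}'
python3 - <<'E'
from h import *
st();s=env.get_state();print(w2c(s['tcp_pos']))
for n in ['wrist']:
    c=env.read_camera(n);save(c,n+'22')
E
```

```text
clock: 27.37
tcp_pos: [0.4964, -0.1996, 0.1115]
orientation: [-0.0, -0.065, 0.998, -0.0]
wrist_force: [-4.9, 0.2, 7.6]
finger_gap: -0.0002
clock: 27.78
tcp_pos: [0.4962, -0.1996, 0.1093]
orientation: [-0.001, -0.065, 0.998, -0.0]
wrist_force: [-5.7, -0.0, 10.1]
finger_gap: 0.0003
t 27.78 tcp [ 0.4962 -0.1996  0.1093] R [[-0.992, -0.13, -0.001], [-0.13, 0.992, -0.001], [0.001, -0.0, -1.0]] F [-5.7 -0.  10.1] gap 0.0003
[-0.05516849  0.00051436  0.09626229]
```

View pics/wrist22.png

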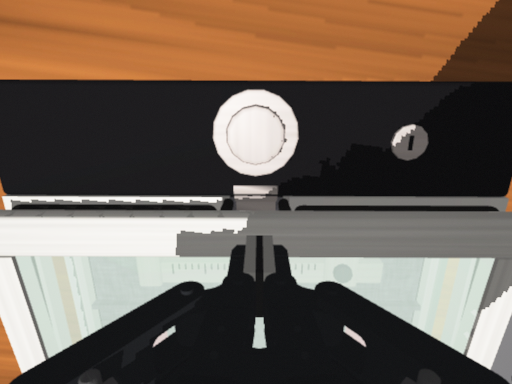

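```bash
python3 -m creep '{"hand":[0,0,0,0,0],"delta_pos":[[0.001,0,0.001],[0,0,0.001],[0,0,0.001],[0,0,0],[0,0,0]],"turn":[0,0,0,0,0]}'
python3 -m creep '{"hand":[0,0,0,0,0],"delta_pos":[[0.001,0,0.001],[0,0,0.001],[0,0,0],[0,0,0],[0,0,0]],"turn":[0,0,0,0,0]}'
python3 - <<'E'
from h import *
st()
c=env.read_camera('wrist');save(c,'wrist23')
for d in env.pinpoint('wrist','button_top')[:1]:
    r,k=d['location'];print(d,pt(c,r,k))
E
```

```text
clock: 28.25
tcp_pos: [0.4961, -0.1997, 0.1071]
orientation: [0.0, -0.065, 0.998, -0.0]
wrist_force: [-4.6, 0.4, 10.3]
finger_gap: -0.0
clock: 28.67
tcp_pos: [0.496, -0.1997, 0.1059]
orientation: [0.001, -0.065, 0.998, -0.0]
wrist_force: [-3.6, 0.5, 11.4]
finger_gap: 0.0
t 28.67 tcp [ 0.496  -0.1997  0.1059] R [[-0.991, -0.13, 0.002], [-0.13, 0.991, -0.0], [-0.002, -0.001, -1.0]] F [-3.6  0.5 11.4] gap 0.0
{'location': [137.7, 256.8], 'score': 0.8} [ 0.43861923 -0.20856045  0.08171407]
```

```bash
python3 -m creep '{"hand":[0,0,0,0,0],"delta_pos":[[0.0005,0,0.001],[0,0,0.001],[0,0,0],[0,0,0],[0,0,0]],"turn":[0,0,0,0,0]}'
python3 - <<'E'
from h import *
c=env.read_camera('wrist')
for d in env.pinpoint('wrist','button_top')[:1]:
    r,k=d['location'];print(d,pt(c,r,k))
E
python3 -m creep '{"hand":[0,0,0,0,0],"delta_pos":[[0.0005,0,0.001],[0,0,0.0005],[0,0,0],[0,0,0],[0,0,0]],"turn":[0,0,0,0,0]}'
python3 - <<'E'
from h import *
c=env.read_camera('wrist')
for d in env.pinpoint('wrist','button_top')[:1]:
    r,k=d['location'];print(d,pt(c,r,k))
E
```

```text
clock: 29.18
tcp_pos: [0.4958, -0.1997, 0.1046]
orientation: [0.001, -0.065, 0.998, -0.0]
wrist_force: [-3.8, 3.0, 13.0]
finger_gap: -0.0
{'location': [137.6, 255.4], 'score': 0.92} [ 0.43844913 -0.20962369  0.08180693]
clock: 29.7
tcp_pos: [0.4957, -0.1998, 0.1037]
orientation: [0.002, -0.065, 0.998, -0.0]
wrist_force: [-3.6, 2.9, 13.1]
finger_gap: -0.0001
{'location': [138.3, 254.7], 'score': 0.83} [ 0.43820088 -0.20965727  0.08214052]
```

```bash
python3 -m creep '{"hand":[0,0,0,0,0],"delta_pos":[[0.0003,0,0.001],[0,0,0.0005],[0,0,0],[0,0,0],[0,0,0]],"turn":[0,0,0,0,0]}'
python3 - <<'E'
from h import *
c=env.read_camera('wrist')
for d in env.pinpoint('wrist','button_top')[:1]:
    r,k=d['location'];print(d,pt(c,r,k))
E
```

```text
clock: 30.22
tcp_pos: [0.4957, -0.1998, 0.1026]
orientation: [0.002, -0.065, 0.998, -0.0]
wrist_force: [-2.9, 2.6, 15.1]
finger_gap: -0.0003
{'location': [142.9, 256.7], 'score': 0.79} [ 0.43964218 -0.20841793  0.08652151]
```

```bash
python3 -m creep '{"hand":[0,0,0,0,0],"delta_pos":[[0,0,-0.001],[0,0,-0.002],[0,0,-0.003],[0,0,-0.006],[0,0,0]],"turn":[0,0,0,0,0]}'
python3 -m creep '{"hand":[0,0,0,0,0],"delta_pos":[[0.01,0,-0.02],[0.02,0,-0.03],[0.02,0,-0.04],[0.02,0,-0.04],[0,0,0]],"turn":[0,0,0,0,0]}'
python3 - <<'E'
from h import *
st()
c=env.read_camera('wrist');save(c,'wrist24')
for t in ['button_top','lid_rail']:
  for d in env.pinpoint('wrist',t)[:1]:
    r,k=d['location'];print(d,pt(c,r,k))
c=env.read_camera('scene');save(c,'scene24')
E
```

```text
clock: 30.73
tcp_pos: [0.4948, -0.2, 0.1108]
orientation: [0.0, -0.065, 0.998, -0.0]
wrist_force: [0.1, -0.9, 1.1]
finger_gap: -0.0001
clock: 31.15
tcp_pos: [0.4392, -0.2087, 0.22]
orientation: [0.003, -0.065, 0.998, -0.003]
wrist_force: [1.3, -0.9, 1.1]
finger_gap: 0.0006
t 31.15 tcp [ 0.4392 -0.2087  0.22  ] R [[-0.992, -0.129, 0.006], [-0.129, 0.992, -0.005], [-0.005, -0.005, -1.0]] F [ 1.3 -0.9  1.1] gap 0.0006
{'location': [183.4, 261.6], 'score': 0.68} [ 0.43790568 -0.20688673  0.08651116]
{'location': [233.6, 258.6], 'score': 0.87} [ 0.4863298  -0.20332908  0.09362444]
```

View pics/scene24.png

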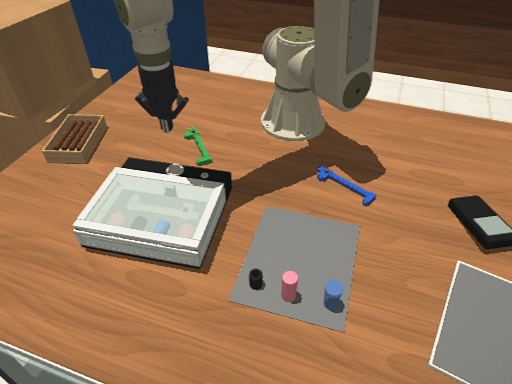

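View pics/wrist24.png

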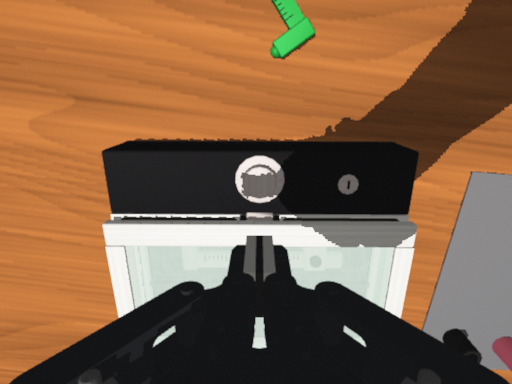

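The lid stays shut, the button is up, and the caliper shows through the pane. I'll wait a second, check again and hand in.

```bash
python3 -m creep '{"hand":[0,10,20,30,40],"delta_pos":[[0,0,0],[0,0,0],[0,0,0],[0,0,0],[0,0,0]],"turn":[0,0,0,0,0]}'
python3 -m creep '{"hand":[40,40,40,40,40],"delta_pos":[[0,0,0],[0,0,0],[0,0,0],[0,0,0],[0,0,0]],"turn":[0,0,0,0,0]}'
python3 - <<'E'
from h import *
st()
c=env.read_camera('scene');save(c,'scene25')
v,u=np.mgrid[:384,:512];d=c['depth']
P=np.stack([(u-c['cx'])/c['fx']*d,(v-c['cy'])/c['fy']*d,d],-1).reshape(-1,3)
P=rot(c['orientation']).apply(P)+np.array(c['origin']);q=w2c(P)
for a,b,e,f in [(-.07,-.054,-.13,-.05),(-.07,-.054,.05,.13)]:
    m=(q[:,0]>a)&(q[:,0]<b)&(q[:,1]>e)&(q[:,1]<f)&(P[:,2]>.06);print(m.sum(),np.percentile(P[m][:,2],[20,50,80]).round(4))
print(env.hand_in())
E
```

```text
clock: 31.77
tcp_pos: [0.4389, -0.2069, 0.2137]
orientation: [-0.0, -0.065, 0.998, 0.0]
wrist_force: [-0.1, -1.0, 0.5]
finger_gap: 0.0395
clock: 32.18
tcp_pos: [0.4389, -0.2071, 0.2143]
orientation: [0.0, -0.065, 0.998, -0.0]
wrist_force: [-0.8, 0.4, 0.1]
finger_gap: 0.0401
t 32.18 tcp [ 0.4389 -0.2071  0.2143] R [[-0.991, -0.13, 0.0], [-0.13, 0.991, -0.0], [-0.0, -0.0, -1.0]] F [-0.8  0.4  0.1] gap 0.0401
122 [0.091 0.092 0.093]
136 [0.091  0.092  0.0931]
the job is handed in; nothing more can be done
None
```

The caliper is put away in the showcase with the lid latched, and the job was handed in at 32 s on the robot's clock.

- **Lid opening:** I pressed the chrome button and the lid sprang up to its stop. My first press, about 7 N, was slightly too shallow and did not release it. Pressing 2 mm deeper did.
- **Caliper:** I laid it flat in the front compartment and opened the fingers only after feeling about 5 N of contact with the floor. After release it lay flat between the front wall and the divider.
- **Lid closing:** I brought the lid down with a fingertip on its front rail. The highest force I read was about 15 N at the wrist.

**Last checks:**
- The button had popped back up, its top at 86.5 mm as before.
- The front rail was at 92 mm on both sides, the same as at the start, 1.5 s after I let go.
- The gripper was empty and clear of everything.
- The last picture I viewed, taken about a second before handing in, showed the pieces on the mat standing where they were.

No check failed at the end. While gripping, the finger opening read 15.6 mm, not the beam's 18 mm, but the caliper stayed level and did not slip.

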